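# Pack the carver's sharpening kit into its box

### The arm

A 6-joint arm with a two-finger parallel gripper is mounted at the origin on a cart in front of the work surface, level with it; the furniture and walls round the work are solid. World frame = base frame: x ahead of the robot, y to its left, z up, the work surface at z = 0. Lengths are in m, angles in rad, forces in N, time in s.
With the tool pointing down it reaches from about 0.35 to 0.775 m from the base axis. Payload 5.5 kg.
Tool frame: the origin (TCP) lies midway between the tips of the shut fingers; the grasp point (between the pads) lies 19 mm behind it; z points along the fingers, y is the line along which they close (so a half turn about z gives the same grasp; the last joint's range is limited). The gripper opens to 85 mm and grips with 20 to 120 N. Pads are 22 mm wide; open, the fingers measure 114 mm over their backs; the gripper's body (76 mm by 85 mm) begins 54 mm behind the grasp point. The pads swing forward as they close: fully open they stand 13 mm farther back than shut.
Start: joints at [-1.336, 0.313, 0.046, 1.304, 0, 1.431], TCP at [0.21, -0.535, 0.231] pointing down, gripper open.
Joint ranges: [-2.76, 2.76], [-0.86, 1.69], [-1.03, 1.26], [-2.2, 2.34], [-1.47, 1.5], [-3.14, 3.14]. Speed limits (rad/s): [2.57, 2.57, 3.14, 3.14, 3.14, 3.14].

### API

Orientations are given as a unit quaternion [w, x, y, z].
In Python, from workcell import env gives the robot as it stands. The module is installed in compiled form; this text tells all that it offers.
- The arm moves only by the tool carry_out, never from a script. Its argument "series" is a list of rows, each an object with "delta_rot": the turn, a rotation vector about the world's x, y, z normalised to -1 to 1, where 1 is 0.1 rad, a list of three; "travel": the shift along the world's x, y, z normalised to -1 to 1, where 1 is 0.025 m, a list of three; "fingers": the closure, from -1 (fully open) to 1 (shut). In form: [{"delta_rot": [ax, ay, az], "travel": [tx, ty, tz], "fingers": fingers}, ...]. A call has 1 to 5 rows; each row shifts and turns the commanded pose from where the row before left it; what a row does not reach is not made up. A row lasts 1/8 s, in which the tool goes at most 62.5 mm and 10.7 degrees, less where a joint would pass 70% of its speed; a pose out of reach is approached as far as the arm can. A call with a number of a shift or a turn outside -1 to 1 is refused whole. A call with a gripper value outside its range is refused whole. The fingers move at their own pace and stop on an object; "squeeze" is the grip in N (left out, the last holds). Time passes only in rows, so rows that do not move let the fingers close. It gives the time, the measured TCP pose, the force, the opening and the grip force at its end, in the units of the state.
- env.get_state(): the state, without advancing time (a new reading comes with each control period).
- env.read_camera(name): name is "side" or "top"; returns a dict with "color" (480x640x3 uint8, red, green, blue), "fx", "fy", "cx", "cy" (pixels), "world_from_camera" (4x4, takes a point from camera to world coordinates). Camera axes: x right, y up, looking along -z (the intrinsics and any distortion apply to the point x, -y, -z); pixel columns grow to the right and rows downward; lengths in m; the calibration is good to about 2 mm. A picture is of the moment at which its call begins. There is no depth.
- env.hand_in(): hands the job in; it is judged then, once.
The state is a dict: "clock": time; "joint_pos": joint angles; "qvel": joint speeds; "tau": joint torques, N m; "tcp_pos": TCP position; "orientation": TCP orientation; "wrist_force": force on the tool from outside, world axes, zero at the start; "ft_torque": the same for the moment, N m; "finger_gap": finger opening in m; "grip_force": force on a finger pad.
Only numpy, scipy, OpenCV 4.12 (cv2) and the standard library are available. Lean on these libraries where they do the work, as an engineer would, in place of code of your own. Each camera call takes 0.05 s, during which the arm holds its last target. There are 200 camera calls.

### The job

Pack the sharpening kit away in its wooden box: lay the whetstone flat in the bottom, set the lift-out tray on top of it with its pockets facing up, lay the slip stone in the tray's long pocket and the rust eraser in the short one, then put the lid squarely on so that it closes all round.

Things in the scene. Friction and masses are not known exactly. Their poses are not given: they have to be found in the camera images.
- kit_box: Open dark brown wooden box 101 x 241 x 50 mm, fixed. Origin: centre of underside; y along its long side, z up. Inside 77 (x) by 217 mm (y), floor at z = 8, walls 10 mm thick, rim at z = 50. At the middle of each long side the wall is cut down to z = 11 over 66 mm: notches for the fingers that hold the stone or tray across its width. Contents may lie either way round.
- kit_lid: Lid of the box, dark brown wood, lying right way up on its rim, 97 x 237 mm, 0.3 kg. Origin: centre of its lower rim; y along its long side, z up. Hollow below, 77 x 217 mm, 17 deep; top at z = 25; on it a paler grip rail 16 wide (x), 100 long (y), z = 25 to 47. Closed: rim on the box's rim, outer edges in line, over the tray, which stands 6 mm proud. Either way round.
- slip_tray: Lift-out tray: pale wooden board 66 (x) by 205 (y) by 22 mm, 0.16 kg. Origin: centre of underside, z up. In its top two cork-lined pockets, 5 mm deep: a long one, 40 x 110 mm, centred at y = -35.5 mm, and a short one, 32 x 52 mm, centred at y = +64.5 mm (both x = 0). Grip it across its width at the middle. On the stone in the box its underside is 34 mm above the box's underside.
- stone: The whetstone, an orange-brown brick 66 mm wide (x), 205 mm long (y), 26 mm thick, about 0.7 kg. Origin: centre of its underside, z up. It lies flat; gripped across its width at the middle. Either way round fits the box. It is the one lying free near the robot, not the like one among the tools at the back of the bench.
- slip: The slip stone, a grey flat bar with rounded edges, 30 mm wide (x), 100 mm long (y), 12 mm thick, about 0.09 kg. Origin: centre of its underside, z up. Lies flat by itself at the front of the right-hand bench. In the tray's pocket its upper 7 mm stand out.
- rust_eraser: The rust eraser, a small whitish block 22 mm wide (x), 42 mm long (y), 12 mm thick, about 0.025 kg. Origin: centre of its underside, z up. Lies flat on the grey mat of the left-hand table, whose top is 6 mm above the table. In the tray's pocket its upper 7 mm stand out.

How it is judged:
By the outcome, as a careful person would: the job done as asked, in the order asked, and still so for the second after the job is handed in, with the robot touching nothing.
It also fails if it takes over 120 s, if anything falls off the work surface, if the arm or the gripper's body presses on something with over 40 N, if the wrist force passes 120 N, or if a joint passes its speed limit or range.

## Working session

There is one attempt and no reset: what is moved stays moved. The work goes in short steps, Python scripts to look and compute and a tool call to move; the robot and the scene stay as the last step left them, time stands still between calls to the robot, and variables do not carry over. Pictures are saved under pics/ and viewed, at most 14 in all, crops included, and the job is handed in when it is done.

Besides the shell and the picture viewer there is one more tool, called after "Request:" in YAML: its name, and indented under it one key for each argument. carry_out: Moves the arm, as the interface text tells. Its arguments: {"type":"object","properties":{"series":{"type":"array","items":{"type":"object","properties":{"delta_rot":{"type":"array","items":{"type":"number"}},"travel":{"type":"array","items":{"type":"number"}},"fingers":{"type":"number"}}}},"squeeze":{"type":"number"}},"required":["series"]}

```bash
mkdir -p pics
python3 - <<'E'
from workcell import env
import cv2,numpy as np
s=env.get_state();print({k:np.round(v,3).tolist() for k,v in s.items()})
for n in("top","side"):
    d=env.read_camera(n);cv2.imwrite(f"pics/{n}0.png",d["color"][:,:,::-1]);print(n,[d[k] for k in("fx","fy","cx","cy")],np.round(d["world_from_camera"],4).tolist(),d.keys())
E
```

```text
{'clock': 0.0, 'joint_pos': [-1.336, 0.314, 0.045, 1.304, -0.0, 1.431], 'qvel': [0.0, -0.001, 0.001, -0.001, 0.001, -0.0], 'tau': [0.001, -48.063, 29.853, 0.019, -0.0, 0.0], 'tcp_pos': [0.21, -0.535, 0.23], 'orientation': [-0.001, 0.982, 0.186, -0.0], 'wrist_force': [-0.508, 0.359, -0.28], 'ft_torque': [0.026, -0.037, -0.017], 'grip_force': 0.0, 'finger_gap': 0.085}
top [623.8796269300167, 623.8796269300167, 324.60557503330983, 242.11401507346415] [[-0.0045, 0.9944, -0.1053, 0.3841], [-1.0, -0.0053, -0.0072, -0.0217], [-0.0077, 0.1053, 0.9944, 1.3367], [0.0, 0.0, 0.0, 1.0]] dict_keys(['color', 'fx', 'fy', 'cx', 'cy', 'world_from_camera'])
side [510.21428257818036, 510.21428257818036, 329.59044077333954, 249.20898984148278] [[-0.9336, 0.1735, -0.3136, 0.2054], [-0.358, -0.4904, 0.7945, 0.7821], [-0.0159, 0.854, 0.52, 0.5853], [0.0, 0.0, 0.0, 1.0]] dict_keys(['color', 'fx', 'fy', 'cx', 'cy', 'world_from_camera'])
```

View pics/top0.png

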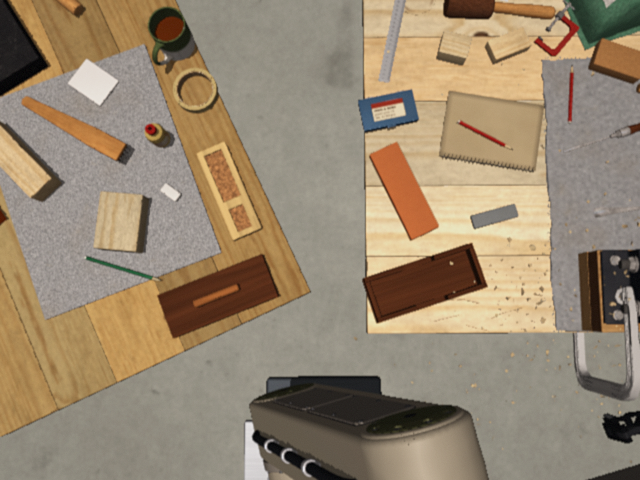

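View pics/side0.png

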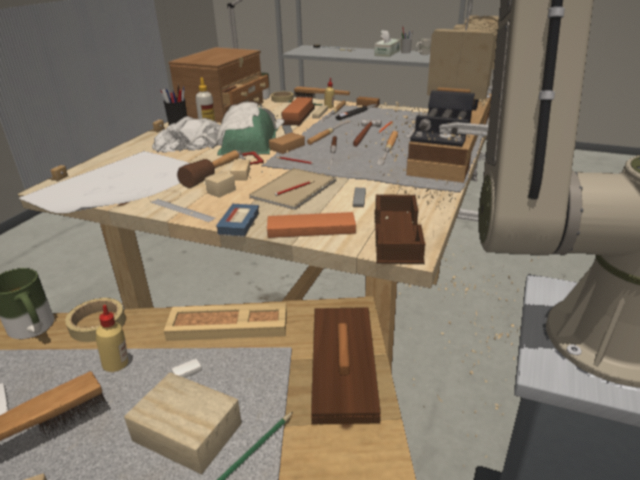

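Both views are clear. Top view: stone (404,190), box (425,282), slip (494,216), tray (229,190), lid (219,296), eraser (170,191). In the side view the same things lie at about stone (311,225), box (400,228), tray (226,320) and lid (344,362).

```bash
cat > m.py <<'E'
import numpy as np,cv2
def cast(d,px,z):
    px=np.atleast_2d(np.asarray(px,float));W=np.asarray(d["world_from_camera"])
    r=np.c_[(px[:,0]-d["cx"])/d["fx"],-(px[:,1]-d["cy"])/d["fy"],-np.ones(len(px))]@W[:3,:3].T
    return W[:3,3]+r*((z-W[2,3])/r[:,2])[:,None]
def proj(d,P):
    W=np.asarray(d["world_from_camera"]);p=(np.atleast_2d(P)-W[:3,3])@W[:3,:3]
    return np.c_[d["cx"]-d["fx"]*p[:,0]/p[:,2],d["cy"]+d["fy"]*p[:,1]/p[:,2]]
def fit(d,mask,z,seed):
    """contour nearest seed -> (centre, short, long, yaw of the long axis from +x in deg) on plane z"""
    cs,_=cv2.findContours(mask.astype(np.uint8),cv2.RETR_EXTERNAL,cv2.CHAIN_APPROX_NONE)
    cs=[c for c in cs if cv2.contourArea(c)>40]
    c=max(cs,key=lambda c:cv2.pointPolygonTest(c,seed,True))
    W=cast(d,cv2.convexHull(c)[:,0],z)[:,:2]
    r=cv2.minAreaRect((W*1000).astype(np.float32));b=cv2.boxPoints(r);e=[b[1]-b[0],b[2]-b[1]]
    n=[np.linalg.norm(v) for v in e];l=e[int(n[1]>n[0])]
    return np.round(r[0],1).tolist(),round(min(n),1),round(max(n),1),round(np.degrees(np.arctan2(l[1],l[0]))%180,1),c
E
python3 - <<'E'
from m import *;from workcell import env
d=env.read_camera("top");im=d["color"];hsv=cv2.cvtColor(im,cv2.COLOR_RGB2HSV).astype(int);h,s,v=[hsv[...,i] for i in range(3)]
for n,p in dict(stone=(404,190),boxrim=(372,300),boxin=(425,282),slip=(494,216),tray=(229,160),trayrim=(205,160),lid=(190,310),lid2=(250,280),rail=(215,296),eraser=(170,191),tableL=(275,250),benchR=(450,180),mat=(190,215)).items(): print(n,hsv[p[1],p[0]])
M=dict(stone=((s>150)&(v>110)&(h<14),.013,(404,190)),box=(v<110,.025,(425,282)),slip=((s<70)&(v<150),.006,(494,216)),lid=((v<110)&(s>90),.0125,(190,310)),rail=((v>100)&(s>120)&(h<16),.047,(215,296)),eraser=((s<45)&(v>185),.012,(170,191)))
out=im.copy()
for n,(m,z,sd) in M.items():
    try: r=fit(d,m,z,sd);print(n,r[:4]);cv2.drawContours(out,[r[4]],-1,(0,255,0),1)
    except Exception as e: print(n,e)
# cork pockets
cork=((h<13)&(s>95)&(v>90)).astype(np.uint8)
for sd in((222,170),(239,218)):
    try:r=fit(d,cork,.020,sd);print("cork",r[:4]);cv2.drawContours(out,[r[4]],-1,(0,0,255),1)
    except Exception as e: print(e)
cv2.imwrite("pics/o1.png",cv2.resize(out[100:360,140:560,::-1],None,fx=1.9,fy=1.9))
E
```

```text
stone [ 10 179 192]
boxrim [ 10 176  90]
boxin [ 11 187  79]
slip [ 21  14 127]
tray [ 19 118 224]
trayrim [ 18 125 180]
lid [ 10 180  95]
lid2 [ 10 183  89]
rail [ 12 179 172]
eraser [ 18  20 228]
tableL [ 17 132 176]
benchR [ 19  74 201]
mat [ 13  19 164]
stone ([635.3, -182.1], np.float32(66.0), np.float32(205.7), np.float32(24.9))
box ([453.3, -213.8], np.float32(132.9), np.float32(248.1), np.float32(107.2))
slip ([579.8, -375.9], np.float32(29.0), np.float32(99.8), np.float32(105.4))
lid ([413.0, 213.8], np.float32(100.9), np.float32(243.4), np.float32(111.3))
rail ([411.7, 213.8], np.float32(14.2), np.float32(97.9), np.float32(111.6))
eraser ([635.3, 322.1], np.float32(21.0), np.float32(40.9), np.float32(54.1))
cork ([775.0, 367.1], np.float32(19.9), np.float32(22.2), np.float32(44.9))
cork ([472.6, 172.8], np.float32(8.2), np.float32(79.4), np.float32(106.7))
```

View pics/o1.png

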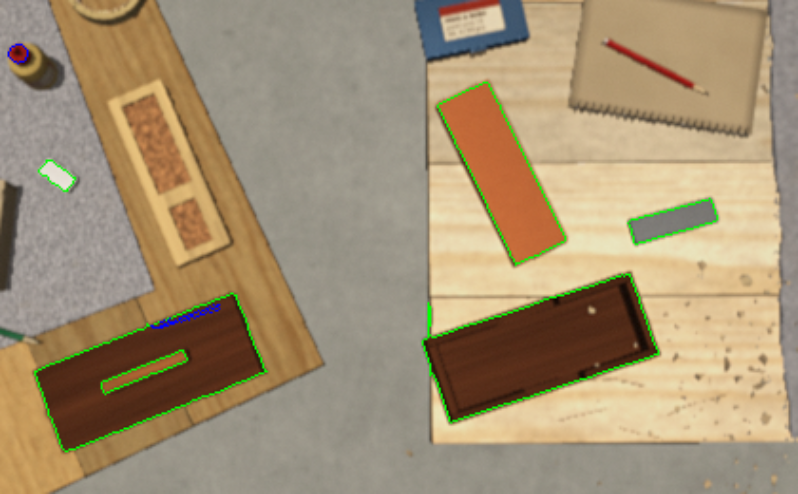

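The overlay shows stone, slip, lid, rail and eraser outlined correctly, with sizes as given. The box outline also took in a bench-edge shadow at crop (430,320), and the tray was not found. I'll fix those two and check them in the side view.

Run:
```python
from m import *;from workcell import env
d=env.read_camera("top");im=d["color"];hsv=cv2.cvtColor(im,cv2.COLOR_RGB2HSV).astype(int);h,s,v=[hsv[...,i] for i in range(3)]
box=cv2.morphologyEx(((v<115)&(s>60)).astype(np.uint8),cv2.MORPH_OPEN,np.ones((9,9)))
rb=fit(d,box,.025,(425,282));print("box",rb[:4])
for p in((222,170),(239,218),(228,190),(199,175),(240,200),(205,150)):print(p,hsv[p[1],p[0]])
t=((v>195)&(s>80)).astype(np.uint8);t[:,:195]=0;t[:135]=0;t[:,265:]=0
rt=fit(d,t,.022,(203,152));print("tray top",rt[:4])
ds=env.read_camera("side");o=ds["color"].copy()
def draw(c,yaw,w,l,z):
    a=np.radians(yaw);u=np.array([np.cos(a),np.sin(a)]);n=np.array([-u[1],u[0]])
    P=[np.r_[np.array(c)+i*u*l/2+j*n*w/2,z]/1 for i,j in((1,1),(1,-1),(-1,-1),(-1,1))]
    cv2.polylines(o,[np.round(proj(ds,np.array(P)/1000)*8).astype(int)],True,(0,255,0),1,cv2.LINE_AA,3)
draw(rb[0],rb[3],101,241,50);draw(rt[0],rt[3],66,205,22);draw([635.3,-182.1],24.9,66,205,26);draw([579.8,-375.9],105.4,30,100,12);draw([412,213.8],111.5,97,237,25);draw([635.3,322.1],54.1,22,42,18)
cv2.imwrite("pics/s1.png",cv2.resize(o[170:430,140:460,::-1],None,fx=2.3,fy=2.3))
```

```text
box ([437.8, -219.8], np.float32(98.9), np.float32(244.8), np.float32(108.0))
(222, 170) [ 13 151 183]
(239, 218) [ 14 151 181]
(228, 190) [ 13 150 165]
(199, 175) [ 17 138 168]
(240, 200) [ 19 119 217]
(205, 150) [ 19 123 206]
tray top ([637.0, 194.8], np.float32(65.0), np.float32(204.4), np.float32(23.0))
```

View pics/s1.png

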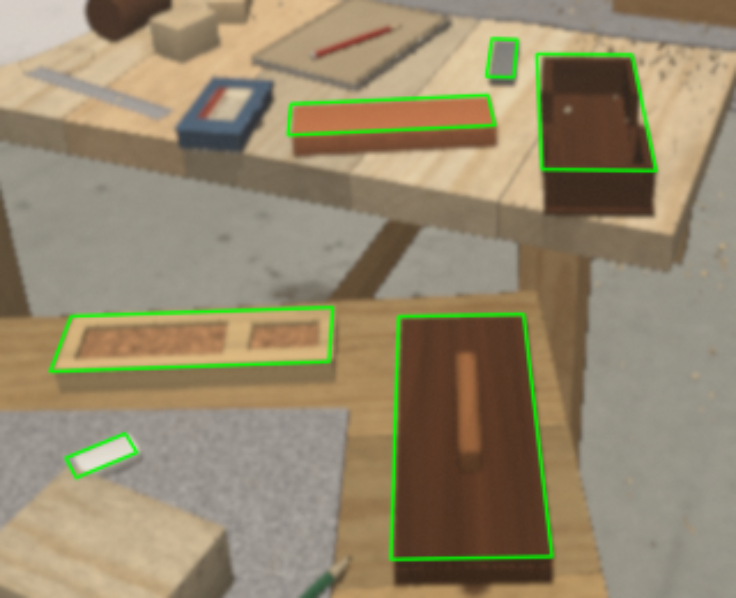

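The outlines of all objects land on their images in the side view, so heights and positions agree. The stone's top edge is at crop (290–495, 95–135) and the box rim at (540–655, 55–170). Moving to the stone.

Request:
carry_out:
  series:
    - {"travel": [0.2, 1, 0.4], "delta_rot": [0, 0, 0.61], "fingers": -1}
    - {"travel": [0.2, 1, 0.4], "delta_rot": [0, 0, 0], "fingers": -1}
    - {"travel": [0.2, 1, 0.4], "delta_rot": [0, 0, 0], "fingers": -1}
    - {"travel": [0.2, 1, 0.4], "delta_rot": [0, 0, 0], "fingers": -1}
    - {"travel": [0.2, 1, 0.4], "delta_rot": [0, 0, 0], "fingers": -1}
  squeeze: 60

```text
clock: 0.88
tcp_pos: [0.2356, -0.4092, 0.2816]
orientation: [-0.0, 0.976, 0.216, 0.0]
wrist_force: [-0.5, -0.1, -0.3]
finger_gap: 0.0856
grip_force: 0.0
```

Request:
carry_out:
  series:
    - {"travel": [1, 1, 0], "delta_rot": [0, 0, 0], "fingers": -1}
    - {"travel": [1, 1, 0], "delta_rot": [0, 0, 0], "fingers": -1}
    - {"travel": [1, 1, 0], "delta_rot": [0, 0, 0], "fingers": -1}
    - {"travel": [1, 1, 0], "delta_rot": [0, 0, 0], "fingers": -1}
    - {"travel": [1, 1, 0], "delta_rot": [0, 0, 0], "fingers": -1}

```text
clock: 1.5
tcp_pos: [0.3612, -0.2842, 0.2814]
orientation: [0.0, 0.976, 0.216, 0.0]
wrist_force: [-0.2, -1.1, -0.6]
finger_gap: 0.0853
grip_force: 0.0
```

Request:
carry_out:
  series:
    - {"travel": [1, 0.375, -0.6], "delta_rot": [0, 0, 0], "fingers": -1}
    - {"travel": [1, 0.375, -0.6], "delta_rot": [0, 0, 0], "fingers": -1}
    - {"travel": [1, 0.375, -0.6], "delta_rot": [0, 0, 0], "fingers": -1}
    - {"travel": [1, 0.375, -0.6], "delta_rot": [0, 0, 0], "fingers": -1}
    - {"travel": [1, 0.375, -0.6], "delta_rot": [0, 0, 0], "fingers": -1}

```text
clock: 2.12
tcp_pos: [0.4863, -0.2378, 0.2058]
orientation: [0.0, 0.976, 0.216, -0.0]
wrist_force: [0.2, 0.2, 0.3]
finger_gap: 0.0854
grip_force: 0.0
```

Request:
carry_out:
  series:
    - {"travel": [1, 0.375, -0.6], "delta_rot": [0, 0, 0], "fingers": -1}
    - {"travel": [1, 0.375, -0.6], "delta_rot": [0, 0, 0], "fingers": -1}
    - {"travel": [1, 0.375, -0.6], "delta_rot": [0, 0, 0], "fingers": -1}
    - {"travel": [1, 0.375, -0.6], "delta_rot": [0, 0, 0], "fingers": -1}
    - {"travel": [1, 0.375, -0.6], "delta_rot": [0, 0, 0], "fingers": -1}

```text
clock: 2.75
tcp_pos: [0.6112, -0.191, 0.1306]
orientation: [-0.0, 0.976, 0.216, -0.0]
wrist_force: [-0.1, -0.0, 0.0]
finger_gap: 0.0853
grip_force: 0.0
```

Request:
carry_out:
  series:
    - {"travel": [1, 0.375, -0.6], "delta_rot": [0, 0, 0], "fingers": -1}
    - {"travel": [0, 0, 0], "delta_rot": [0, 0, 0], "fingers": -1}
    - {"travel": [0, 0, 0], "delta_rot": [0, 0, 0], "fingers": -1}

```text
clock: 3.12
tcp_pos: [0.635, -0.182, 0.1163]
orientation: [-0.0, 0.976, 0.216, -0.0]
wrist_force: [0.8, -0.1, 0.2]
finger_gap: 0.0851
grip_force: 0.0
```

Request:
carry_out:
  series:
    - {"travel": [0, 0, -1], "delta_rot": [0, 0, 0], "fingers": -1}
    - {"travel": [0, 0, -1], "delta_rot": [0, 0, 0], "fingers": -1}
    - {"travel": [0, 0, -1], "delta_rot": [0, 0, 0], "fingers": -1}
    - {"travel": [0, 0, -1], "delta_rot": [0, 0, 0], "fingers": -1}
    - {"travel": [0, 0, -0.6], "delta_rot": [0, 0, 0], "fingers": -1}

```text
clock: 3.75
tcp_pos: [0.6345, -0.1825, 0.001]
orientation: [-0.0, 0.976, 0.216, -0.0]
wrist_force: [0.2, -0.3, -0.2]
finger_gap: 0.0851
grip_force: 0.0
```

Request:
carry_out:
  series:
    - {"travel": [0, 0, 0], "delta_rot": [0, 0, 0], "fingers": 1}
    - {"travel": [0, 0, 0], "delta_rot": [0, 0, 0], "fingers": 1}
    - {"travel": [0, 0, 0], "delta_rot": [0, 0, 0], "fingers": 1}
    - {"travel": [0, 0, 0], "delta_rot": [0, 0, 0], "fingers": 1}
    - {"travel": [0, 0, 0], "delta_rot": [0, 0, 0], "fingers": 1}
  squeeze: 80

```text
clock: 4.38
tcp_pos: [0.6356, -0.1822, 0.0022]
orientation: [0.0, 0.976, 0.216, 0.0]
wrist_force: [-2.8, -0.5, 6.1]
finger_gap: 0.0643
grip_force: 94.9
```

Request:
carry_out:
  series:
    - {"travel": [0, 0, 0.4], "delta_rot": [0, 0, 0], "fingers": 1}
    - {"travel": [0, 0, 0.8], "delta_rot": [0, 0, 0], "fingers": 1}

```text
clock: 4.62
tcp_pos: [0.6341, -0.1813, 0.0296]
orientation: [-0.001, 0.976, 0.216, -0.002]
wrist_force: [-0.8, -0.9, -7.1]
finger_gap: 0.0638
grip_force: 93.3
```

Request:
carry_out:
  series:
    - {"travel": [0, 0, 0.9], "delta_rot": [0, 0, 0], "fingers": 1}
    - {"travel": [0, 0, 0.9], "delta_rot": [0, 0, 0], "fingers": 1}
    - {"travel": [0, 0, 0.9], "delta_rot": [0, 0, 0], "fingers": 1}

```text
clock: 5.0
tcp_pos: [0.6352, -0.1817, 0.0986]
orientation: [-0.0, 0.976, 0.216, -0.001]
wrist_force: [-0.3, 0.7, -7.3]
finger_gap: 0.0637
grip_force: 93.4
```

Request:
carry_out:
  series:
    - {"travel": [-0.526, -0.101, 0], "delta_rot": [0, 0, 0.966], "fingers": 1}
    - {"travel": [-0.526, -0.101, 0], "delta_rot": [0, 0, 0.966], "fingers": 1}
    - {"travel": [-0.526, -0.101, 0], "delta_rot": [0, 0, 0.966], "fingers": 1}
    - {"travel": [-0.526, -0.101, 0], "delta_rot": [0, 0, 0.966], "fingers": 1}
    - {"travel": [-0.526, -0.101, 0], "delta_rot": [0, 0, 0.966], "fingers": 1}

```text
clock: 5.62
tcp_pos: [0.569, -0.1944, 0.0981]
orientation: [-0.0, 0.896, 0.445, -0.0]
wrist_force: [-0.6, 0.3, -7.2]
finger_gap: 0.064
grip_force: 93.4
```

Request:
carry_out:
  series:
    - {"travel": [-0.526, -0.101, 0], "delta_rot": [0, 0, 0.966], "fingers": 1}
    - {"travel": [-0.526, -0.101, 0], "delta_rot": [0, 0, 0.966], "fingers": 1}
    - {"travel": [-0.526, -0.101, 0], "delta_rot": [0, 0, 0.966], "fingers": 1}
    - {"travel": [-0.526, -0.101, 0], "delta_rot": [0, 0, 0.966], "fingers": 1}
    - {"travel": [-0.526, -0.101, 0], "delta_rot": [0, 0, 0.966], "fingers": 1}

```text
clock: 6.25
tcp_pos: [0.5034, -0.2071, 0.0983]
orientation: [-0.0, 0.763, 0.646, -0.0]
wrist_force: [-0.6, -0.6, -7.0]
finger_gap: 0.0645
grip_force: 93.4
```

Request:
carry_out:
  series:
    - {"travel": [-0.526, -0.101, 0], "delta_rot": [0, 0, 0.966], "fingers": 1}
    - {"travel": [-0.526, -0.101, 0], "delta_rot": [0, 0, 0.966], "fingers": 1}
    - {"travel": [-0.526, -0.101, 0], "delta_rot": [0, 0, 0.966], "fingers": 1}
    - {"travel": [-0.526, -0.101, 0], "delta_rot": [0, 0, 0.966], "fingers": 1}
    - {"travel": [-0.526, -0.101, 0], "delta_rot": [0, 0, 0.966], "fingers": 1}

```text
clock: 6.88
tcp_pos: [0.4377, -0.2197, 0.0985]
orientation: [-0.0, 0.586, 0.81, 0.0]
wrist_force: [-0.5, 0.4, -7.1]
finger_gap: 0.0643
grip_force: 93.4
```

Request:
carry_out:
  series:
    - {"travel": [0, 0, 0], "delta_rot": [0, 0, 0], "fingers": 1}
    - {"travel": [0, 0, 0], "delta_rot": [0, 0, 0], "fingers": 1}
    - {"travel": [0, 0, 0], "delta_rot": [0, 0, 0], "fingers": 1}

```text
clock: 7.25
tcp_pos: [0.4388, -0.2199, 0.0989]
orientation: [0.0, 0.588, 0.809, 0.0]
wrist_force: [-0.3, -0.4, -7.0]
finger_gap: 0.0639
grip_force: 93.3
```

Run:
```python
from m import *;from workcell import env
for n,(r0,r1,c0,c1),f in(("top",(170,350,330,520),3),("side",(150,280,340,460),4)):
    d=env.read_camera(n);cv2.imwrite(f"pics/{n}2.png",cv2.resize(d["color"][r0:r1,c0:c1,::-1],None,fx=f,fy=f))
a=cv2.imread("pics/top2.png");b=cv2.imread("pics/side2.png");h=400
cv2.imwrite("pics/c2.png",np.hstack([cv2.resize(i,(int(i.shape[1]*h/i.shape[0]),h)) for i in(a,b)]))
```

```text
(no output)
```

View pics/c2.png

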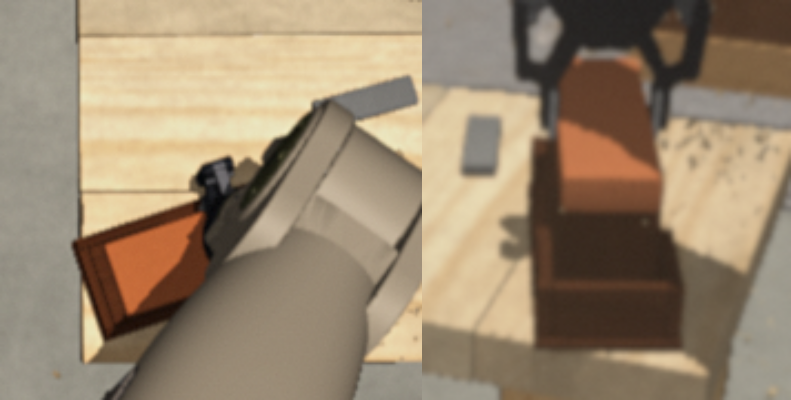

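The stone hangs level above the box, parallel to its walls (left panel (160,260), right panel (610,140)). Lowering it.

Request:
carry_out:
  series:
    - {"travel": [0, 0, -0.9], "delta_rot": [0, 0, 0], "fingers": 1}
    - {"travel": [0, 0, -0.9], "delta_rot": [0, 0, 0], "fingers": 1}
    - {"travel": [0, 0, -0.7], "delta_rot": [0, 0, 0], "fingers": 1}
    - {"travel": [0, 0, -0.6], "delta_rot": [0, 0, 0], "fingers": 1}
    - {"travel": [0, 0, -0.3], "delta_rot": [0, 0, 0], "fingers": 1}

```text
clock: 7.98
tcp_pos: [0.4381, -0.2196, 0.013]
orientation: [-0.0, 0.588, 0.809, 0.0]
wrist_force: [-0.6, -0.1, -6.7]
finger_gap: 0.064
grip_force: 93.2
```

Request:
carry_out:
  series:
    - {"travel": [0, 0, -0.1], "delta_rot": [0, 0, 0], "fingers": 1}
    - {"travel": [0, 0, 0], "delta_rot": [0, 0, 0], "fingers": 1}

```text
clock: 8.22
tcp_pos: [0.4386, -0.2201, 0.0116]
orientation: [0.0, 0.588, 0.809, 0.0]
wrist_force: [-0.5, -0.1, -7.3]
finger_gap: 0.0643
grip_force: 93.2
```

Request:
carry_out:
  series:
    - {"travel": [0, 0, -0.08], "delta_rot": [0, 0, 0], "fingers": 1}
    - {"travel": [0, 0, 0], "delta_rot": [0, 0, 0], "fingers": 1}

```text
clock: 8.48
tcp_pos: [0.4389, -0.2204, 0.0102]
orientation: [0.001, 0.588, 0.809, 0.0]
wrist_force: [-0.4, 0.1, -1.8]
finger_gap: 0.0644
grip_force: 94.0
```

Request:
carry_out:
  series:
    - {"travel": [0, 0, 0], "delta_rot": [0, 0, 0], "fingers": -1}
    - {"travel": [0, 0, 0], "delta_rot": [0, 0, 0], "fingers": -1}
    - {"travel": [0, 0, 0], "delta_rot": [0, 0, 0], "fingers": -1}

```text
clock: 8.85
tcp_pos: [0.4387, -0.2202, 0.0097]
orientation: [0.001, 0.588, 0.809, 0.0]
wrist_force: [0.6, 0.3, 0.1]
finger_gap: 0.0856
grip_force: 0.0
```

Request:
carry_out:
  series:
    - {"travel": [0, 0, 0.8], "delta_rot": [0, 0, 0], "fingers": -1}
    - {"travel": [0, 0, 1], "delta_rot": [0, 0, 0], "fingers": -1}
    - {"travel": [0, 0, 1], "delta_rot": [0, 0, 0], "fingers": -1}
    - {"travel": [0, 0, 1], "delta_rot": [0, 0, 0], "fingers": -1}
    - {"travel": [0, 0, 1], "delta_rot": [0, 0, 0], "fingers": -1}

```text
clock: 9.48
tcp_pos: [0.4383, -0.2199, 0.1303]
orientation: [0.0, 0.588, 0.809, 0.0]
wrist_force: [0.9, 0.4, -0.3]
finger_gap: 0.0856
grip_force: 0.0
```

Request:
carry_out:
  series:
    - {"travel": [0.469, 0.9755, 0], "delta_rot": [0, 0, 0.975], "fingers": -1}
    - {"travel": [0.469, 0.9755, 0], "delta_rot": [0, 0, 0.975], "fingers": -1}
    - {"travel": [0.469, 0.9755, 0], "delta_rot": [0, 0, 0.975], "fingers": -1}
    - {"travel": [0.469, 0.9755, 0], "delta_rot": [0, 0, 0.975], "fingers": -1}
    - {"travel": [0.469, 0.9755, 0], "delta_rot": [0, 0, 0.975], "fingers": -1}

```text
clock: 10.1
tcp_pos: [0.4973, -0.0972, 0.1295]
orientation: [0.0, 0.374, 0.928, 0.0]
wrist_force: [-0.1, 0.1, -0.5]
finger_gap: 0.0854
grip_force: 0.0
```

Request:
carry_out:
  series:
    - {"travel": [0.469, 0.9755, 0], "delta_rot": [0, 0, 0.975], "fingers": -1}
    - {"travel": [0.469, 0.9755, 0], "delta_rot": [0, 0, 0.975], "fingers": -1}
    - {"travel": [0.469, 0.9755, 0], "delta_rot": [0, 0, 0.975], "fingers": -1}
    - {"travel": [0.469, 0.9755, 0], "delta_rot": [0, 0, 0.975], "fingers": -1}
    - {"travel": [0.469, 0.9755, 0], "delta_rot": [0, 0, 0.975], "fingers": -1}

```text
clock: 10.72
tcp_pos: [0.5559, 0.0248, 0.1294]
orientation: [0.0, 0.139, 0.99, 0.0]
wrist_force: [0.5, -0.4, -0.3]
finger_gap: 0.0855
grip_force: 0.0
```

Request:
carry_out:
  series:
    - {"travel": [0.469, 0.9755, 0], "delta_rot": [0, 0, 0.975], "fingers": -1}
    - {"travel": [0.469, 0.9755, 0], "delta_rot": [0, 0, 0.975], "fingers": -1}
    - {"travel": [0.469, 0.9755, 0], "delta_rot": [0, 0, 0.975], "fingers": -1}
    - {"travel": [0.469, 0.9755, 0], "delta_rot": [0, 0, 0.975], "fingers": -1}
    - {"travel": [0.469, 0.9755, 0], "delta_rot": [0, 0, 0.975], "fingers": -1}

```text
clock: 11.35
tcp_pos: [0.6145, 0.1468, 0.1293]
orientation: [0.0, -0.104, 0.995, 0.0]
wrist_force: [-0.6, -0.0, 0.2]
finger_gap: 0.0853
grip_force: 0.0
```

Request:
carry_out:
  series:
    - {"travel": [0.469, 0.9755, 0], "delta_rot": [0, 0, 0.975], "fingers": -1}
    - {"travel": [0.469, 0.9755, 0], "delta_rot": [0, 0, 0.975], "fingers": -1}
    - {"travel": [0, 0, 0], "delta_rot": [0, 0, 0], "fingers": -1}
    - {"travel": [0, 0, 0], "delta_rot": [0, 0, 0], "fingers": -1}

```text
clock: 11.85
tcp_pos: [0.6372, 0.1943, 0.129]
orientation: [-0.0, -0.198, 0.98, -0.0]
wrist_force: [-0.2, -0.4, -0.4]
finger_gap: 0.0856
grip_force: 0.0
```

Run:
```python
from m import *;from workcell import env
a,b=env.read_camera("top"),env.read_camera("side")
A=cv2.resize(a["color"][225:345,350:510],None,fx=2.5,fy=2.5);B=cv2.resize(b["color"][180:300,330:450],(300,300))
cv2.imwrite("pics/c3.png",np.hstack([A,B])[:,:,::-1])
im=a["color"];hsv=cv2.cvtColor(im,cv2.COLOR_RGB2HSV).astype(int);h,s,v=[hsv[...,i] for i in range(3)]
st=((s>150)&(v>125)&(h<14));print("stone in box",fit(a,st,.034,(425,282))[:4])
r=fit(a,cv2.morphologyEx(((v<115)&(s>60)|st).astype(np.uint8),cv2.MORPH_OPEN,np.ones((9,9))),.025,(425,282));print("box",r[:4])
```

```text
stone in box ([439.2, -221.0], np.float32(66.3), np.float32(204.7), np.float32(108.0))
box ([430.5, -220.1], np.float32(95.5), np.float32(244.1), np.float32(104.1))
```

View pics/c3.png

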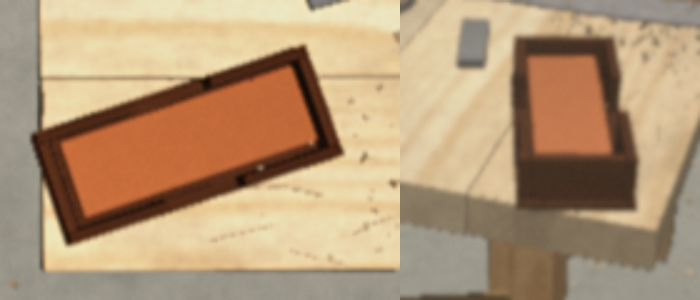

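The stone lies flat inside the box (left panel (190,140)) and measures parallel to it. Taking the tray.

Request:
carry_out:
  series:
    - {"travel": [0, 0, -1], "delta_rot": [0, 0, 0], "fingers": -1}
    - {"travel": [0, 0, -1], "delta_rot": [0, 0, 0], "fingers": -1}
    - {"travel": [0, 0, -1], "delta_rot": [0, 0, 0], "fingers": -1}
    - {"travel": [0, 0, -1], "delta_rot": [0, 0, 0], "fingers": -1}
    - {"travel": [0, 0, -0.6], "delta_rot": [0, 0, 0], "fingers": -1}

```text
clock: 12.58
tcp_pos: [0.6367, 0.1937, 0.0131]
orientation: [-0.001, -0.198, 0.98, 0.0]
wrist_force: [-0.5, 0.8, 0.8]
finger_gap: 0.0853
grip_force: 0.0
```

Request:
carry_out:
  series:
    - {"travel": [0, 0, -0.56], "delta_rot": [0, 0, 0], "fingers": -1}
    - {"travel": [0, 0, 0], "delta_rot": [0, 0, 0], "fingers": -1}
    - {"travel": [0, 0, 0], "delta_rot": [0, 0, 0], "fingers": 1}
    - {"travel": [0, 0, 0], "delta_rot": [0, 0, 0], "fingers": 1}
    - {"travel": [0, 0, 0], "delta_rot": [0, 0, 0], "fingers": 1}
  squeeze: 50

```text
clock: 13.2
tcp_pos: [0.6385, 0.1949, 0.0016]
orientation: [0.001, -0.199, 0.98, 0.0]
wrist_force: [0.3, 0.1, 4.5]
finger_gap: 0.0644
grip_force: 57.7
```

Request:
carry_out:
  series:
    - {"travel": [0, 0, 0], "delta_rot": [0, 0, 0], "fingers": 1}
    - {"travel": [0, 0, 0], "delta_rot": [0, 0, 0], "fingers": 1}

```text
clock: 13.45
tcp_pos: [0.6386, 0.1949, 0.0017]
orientation: [0.001, -0.199, 0.98, 0.0]
wrist_force: [-0.1, 0.1, 5.9]
finger_gap: 0.0646
grip_force: 57.9
```

Request:
carry_out:
  series:
    - {"travel": [0, 0, 0.4], "delta_rot": [0, 0, 0], "fingers": 1}
    - {"travel": [0, 0, 1], "delta_rot": [0, 0, 0], "fingers": 1}
    - {"travel": [0, 0, 1], "delta_rot": [0, 0, 0], "fingers": 1}
    - {"travel": [0, 0, 1], "delta_rot": [0, 0, 0], "fingers": 1}
    - {"travel": [0, 0, 0.6], "delta_rot": [0, 0, 0], "fingers": 1}

```text
clock: 14.08
tcp_pos: [0.6379, 0.1948, 0.1018]
orientation: [0.001, -0.199, 0.98, 0.0]
wrist_force: [0.4, 1.0, -1.4]
finger_gap: 0.0645
grip_force: 57.2
```

Request:
carry_out:
  series:
    - {"travel": [-0.468, -0.9755, 0], "delta_rot": [0, 0, -0.975], "fingers": 1}
    - {"travel": [-0.468, -0.9755, 0], "delta_rot": [0, 0, -0.975], "fingers": 1}
    - {"travel": [-0.468, -0.9755, 0], "delta_rot": [0, 0, -0.975], "fingers": 1}
    - {"travel": [-0.468, -0.9755, 0], "delta_rot": [0, 0, -0.975], "fingers": 1}
    - {"travel": [-0.468, -0.9755, 0], "delta_rot": [0, 0, -0.975], "fingers": 1}

```text
clock: 14.7
tcp_pos: [0.5782, 0.072, 0.1]
orientation: [-0.001, 0.045, 0.999, -0.0]
wrist_force: [-0.5, -0.7, -1.0]
finger_gap: 0.0648
grip_force: 57.2
```

Request:
carry_out:
  series:
    - {"travel": [-0.468, -0.9755, 0], "delta_rot": [0, 0, -0.975], "fingers": 1}
    - {"travel": [-0.468, -0.9755, 0], "delta_rot": [0, 0, -0.975], "fingers": 1}
    - {"travel": [-0.468, -0.9755, 0], "delta_rot": [0, 0, -0.975], "fingers": 1}
    - {"travel": [-0.468, -0.9755, 0], "delta_rot": [0, 0, -0.975], "fingers": 1}
    - {"travel": [-0.468, -0.9755, 0], "delta_rot": [0, 0, -0.975], "fingers": 1}

```text
clock: 15.32
tcp_pos: [0.5197, -0.0498, 0.1001]
orientation: [-0.0, 0.285, 0.959, -0.0]
wrist_force: [-0.2, -0.5, -1.9]
finger_gap: 0.0651
grip_force: 57.2
```

Request:
carry_out:
  series:
    - {"travel": [-0.468, -0.9755, 0], "delta_rot": [0, 0, -0.975], "fingers": 1}
    - {"travel": [-0.468, -0.9755, 0], "delta_rot": [0, 0, -0.975], "fingers": 1}
    - {"travel": [-0.468, -0.9755, 0], "delta_rot": [0, 0, -0.975], "fingers": 1}
    - {"travel": [-0.468, -0.9755, 0], "delta_rot": [0, 0, -0.975], "fingers": 1}
    - {"travel": [-0.468, -0.9755, 0], "delta_rot": [0, 0, -0.975], "fingers": 1}

```text
clock: 15.95
tcp_pos: [0.4613, -0.1717, 0.1002]
orientation: [-0.0, 0.508, 0.862, 0.0]
wrist_force: [0.4, -0.4, -1.2]
finger_gap: 0.0648
grip_force: 57.2
```

Request:
carry_out:
  series:
    - {"travel": [-0.468, -0.9755, 0], "delta_rot": [0, 0, -0.975], "fingers": 1}
    - {"travel": [-0.468, -0.9755, 0], "delta_rot": [0, 0, -0.975], "fingers": 1}
    - {"travel": [0, 0, 0], "delta_rot": [0, 0, 0], "fingers": 1}
    - {"travel": [0, 0, 0], "delta_rot": [0, 0, 0], "fingers": 1}

```text
clock: 16.45
tcp_pos: [0.4385, -0.2194, 0.1002]
orientation: [-0.0, 0.588, 0.809, 0.0]
wrist_force: [0.1, 0.1, -0.5]
finger_gap: 0.0653
grip_force: 57.2
```

Request:
carry_out:
  series:
    - {"travel": [0, 0, -0.8], "delta_rot": [0, 0, 0], "fingers": 1}
    - {"travel": [0, 0, -0.7], "delta_rot": [0, 0, 0], "fingers": 1}
    - {"travel": [0, 0, -0.5], "delta_rot": [0, 0, 0], "fingers": 1}
    - {"travel": [0, 0, -0.4], "delta_rot": [0, 0, 0], "fingers": 1}
    - {"travel": [0, 0, -0.1], "delta_rot": [0, 0, 0], "fingers": 1}

```text
clock: 17.08
tcp_pos: [0.4385, -0.2194, 0.0373]
orientation: [-0.0, 0.588, 0.809, 0.0]
wrist_force: [0.6, -0.2, -0.6]
finger_gap: 0.0648
grip_force: 57.2
```

Request:
carry_out:
  series:
    - {"travel": [0, 0, -0.06], "delta_rot": [0, 0, 0], "fingers": 1}
    - {"travel": [0, 0, 0], "delta_rot": [0, 0, 0], "fingers": 1}

```text
clock: 17.32
tcp_pos: [0.4389, -0.2201, 0.0367]
orientation: [0.0, 0.588, 0.809, 0.0]
wrist_force: [0.7, -0.2, -1.2]
finger_gap: 0.0651
grip_force: 57.2
```

Request:
carry_out:
  series:
    - {"travel": [0, 0, -0.05], "delta_rot": [0, 0, 0], "fingers": 1}
    - {"travel": [0, 0, 0], "delta_rot": [0, 0, 0], "fingers": 1}
    - {"travel": [0, 0, 0], "delta_rot": [0, 0, 0], "fingers": -1}
    - {"travel": [0, 0, 0], "delta_rot": [0, 0, 0], "fingers": -1}
    - {"travel": [0, 0, 0], "delta_rot": [0, 0, 0], "fingers": -1}

```text
clock: 17.95
tcp_pos: [0.4386, -0.2199, 0.035]
orientation: [-0.0, 0.588, 0.809, 0.0]
wrist_force: [0.0, -0.5, 0.4]
finger_gap: 0.0854
grip_force: 0.0
```

Request:
carry_out:
  series:
    - {"travel": [0, 0, 0.6], "delta_rot": [0, 0, 0], "fingers": -1}
    - {"travel": [0, 0, 1], "delta_rot": [0, 0, 0], "fingers": -1}
    - {"travel": [0, 0, 1], "delta_rot": [0, 0, 0], "fingers": -1}
    - {"travel": [0, 0, 1], "delta_rot": [0, 0, 0], "fingers": -1}

```text
clock: 18.45
tcp_pos: [0.4389, -0.22, 0.127]
orientation: [0.001, 0.588, 0.809, 0.0]
wrist_force: [0.3, 0.5, -0.2]
finger_gap: 0.0856
grip_force: 0.0
```

Request:
carry_out:
  series:
    - {"travel": [0.811, -0.892, 0], "delta_rot": [0, 0, -0.45], "fingers": -0.1}
    - {"travel": [0.811, -0.892, 0], "delta_rot": [0, 0, 0], "fingers": -0.1}
    - {"travel": [0.811, -0.892, 0], "delta_rot": [0, 0, 0], "fingers": -0.1}
    - {"travel": [0.811, -0.892, 0], "delta_rot": [0, 0, 0], "fingers": -0.1}
    - {"travel": [0.811, -0.892, 0], "delta_rot": [0, 0, 0], "fingers": -0.1}

```text
clock: 19.08
tcp_pos: [0.5408, -0.3322, 0.1262]
orientation: [0.0, 0.606, 0.796, 0.0]
wrist_force: [-0.3, 0.0, 0.3]
finger_gap: 0.0469
grip_force: 0.0
```

Request:
carry_out:
  series:
    - {"travel": [0.811, -0.892, 0], "delta_rot": [0, 0, 0], "fingers": -0.1}
    - {"travel": [0.811, -0.892, 0], "delta_rot": [0, 0, 0], "fingers": -0.1}
    - {"travel": [0, 0, 0], "delta_rot": [0, 0, 0], "fingers": -0.1}
    - {"travel": [0, 0, 0], "delta_rot": [0, 0, 0], "fingers": -0.1}

```text
clock: 19.58
tcp_pos: [0.5801, -0.3754, 0.1254]
orientation: [-0.0, 0.606, 0.796, 0.0]
wrist_force: [-0.5, 0.1, 1.0]
finger_gap: 0.047
grip_force: 0.0
```

Run:
```python
from m import *;from workcell import env
a,b=env.read_camera("top"),env.read_camera("side")
cv2.imwrite("pics/top4.png",a["color"][...,::-1])
A=cv2.resize(a["color"][150:350,350:550],(400,400));B=cv2.resize(b["color"][170:290,340:460],(400,400))
cv2.imwrite("pics/c4.png",np.hstack([A,B])[:,:,::-1])
im=b["color"];hsv=cv2.cvtColor(im,cv2.COLOR_RGB2HSV).astype(int);h,s,v=[hsv[...,i] for i in range(3)]
u=np.array([np.cos(np.radians(108)),np.sin(np.radians(108))])
for y in(-35.5,64.5):
    for sg in(1,-1):
        p=proj(b,np.r_[.4388+sg*y/1000*u[0],-.2202+sg*y/1000*u[1],.051])[0];print(y,sg,p.round(),hsv[int(p[1]),int(p[0])])
```

```text
-35.5 1 [395. 208.] [ 14 116  92]
-35.5 -1 [397. 223.] [ 17 110 158]
64.5 1 [398. 229.] [ 13 128 174]
64.5 -1 [394. 203.] [ 14 118  93]
```

View pics/c4.png

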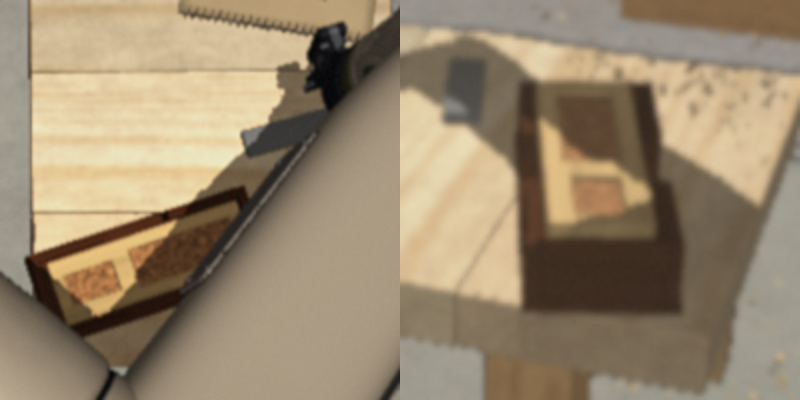

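The tray sits in the box, pockets up: short pocket at the +y end (left panel (90,280)), long one at the -y end (190,240). Now the slip.

Request:
carry_out:
  series:
    - {"travel": [0, 0, -1], "delta_rot": [0, 0, 0], "fingers": -0.1}
    - {"travel": [0, 0, -1], "delta_rot": [0, 0, 0], "fingers": -0.1}
    - {"travel": [0, 0, -1], "delta_rot": [0, 0, 0], "fingers": -0.1}
    - {"travel": [0, 0, -0.9], "delta_rot": [0, 0, 0], "fingers": -0.1}
    - {"travel": [0, 0, -0.5], "delta_rot": [0, 0, 0], "fingers": -0.1}

```text
clock: 20.3
tcp_pos: [0.5796, -0.3748, 0.0142]
orientation: [-0.001, 0.606, 0.796, 0.0]
wrist_force: [-1.5, -0.1, -1.0]
finger_gap: 0.0469
grip_force: 0.0
```

Request:
carry_out:
  series:
    - {"travel": [0, 0, -0.4], "delta_rot": [0, 0, 0], "fingers": -0.1}
    - {"travel": [0, 0, 0], "delta_rot": [0, 0, 0], "fingers": -0.1}

```text
clock: 20.55
tcp_pos: [0.5803, -0.3756, 0.0048]
orientation: [-0.0, 0.606, 0.796, 0.0]
wrist_force: [-1.4, -0.8, 0.6]
finger_gap: 0.0469
grip_force: 0.0
```

Request:
carry_out:
  series:
    - {"travel": [0, 0, 0], "delta_rot": [0, 0, 0], "fingers": 1}
    - {"travel": [0, 0, 0], "delta_rot": [0, 0, 0], "fingers": 1}
    - {"travel": [0, 0, 0], "delta_rot": [0, 0, 0], "fingers": 1}
    - {"travel": [0, 0, 0], "delta_rot": [0, 0, 0], "fingers": 1}
  squeeze: 30

```text
clock: 21.05
tcp_pos: [0.5812, -0.3765, 0.0061]
orientation: [0.001, 0.606, 0.796, -0.0]
wrist_force: [-1.1, 0.8, 5.7]
finger_gap: 0.0287
grip_force: 30.3
```

Request:
carry_out:
  series:
    - {"travel": [0, 0, 0.3], "delta_rot": [0, 0, 0], "fingers": 1}
    - {"travel": [0, 0, 0.9], "delta_rot": [0, 0, 0], "fingers": 1}
    - {"travel": [0, 0, 0.9], "delta_rot": [0, 0, 0], "fingers": 1}
    - {"travel": [0, 0, 0.9], "delta_rot": [0, 0, 0], "fingers": 1}
    - {"travel": [0, 0, 0.9], "delta_rot": [0, 0, 0], "fingers": 1}

```text
clock: 21.68
tcp_pos: [0.5802, -0.3756, 0.1029]
orientation: [-0.001, 0.606, 0.796, 0.0]
wrist_force: [0.9, 0.5, -0.8]
finger_gap: 0.0288
grip_force: 29.8
```

Run:
```python
from m import *;from workcell import env
a,b=env.read_camera("top"),env.read_camera("side")
print(proj(b,env.get_state()["tcp_pos"]),env.get_state()["tcp_pos"])
B=cv2.resize(b["color"][90:250,300:460],(600,600));cv2.imwrite("pics/s5.png",B[:,:,::-1])
```

```text
[[357.79353997 160.52938654]] [ 0.58180511 -0.3769554   0.10541603]
```

View pics/s5.png

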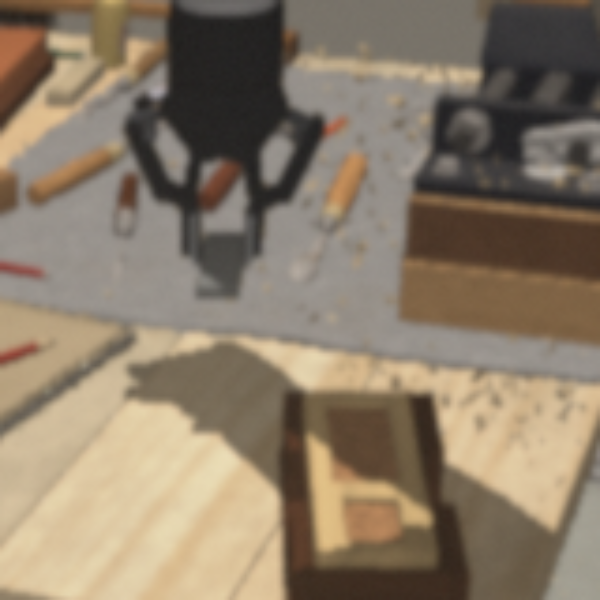

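The slip hangs level between the pads at about crop (220,265). Carrying it to the long pocket.

Request:
carry_out:
  series:
    - {"travel": [-0.871, 0.812, 0], "delta_rot": [0, 0, 0.45], "fingers": 1}
    - {"travel": [-0.871, 0.812, 0], "delta_rot": [0, 0, 0], "fingers": 1}
    - {"travel": [-0.871, 0.812, 0], "delta_rot": [0, 0, 0], "fingers": 1}
    - {"travel": [-0.871, 0.812, 0], "delta_rot": [0, 0, 0], "fingers": 1}
    - {"travel": [-0.871, 0.812, 0], "delta_rot": [0, 0, 0], "fingers": 1}

```text
clock: 22.4
tcp_pos: [0.4703, -0.2733, 0.1013]
orientation: [-0.001, 0.588, 0.809, 0.0]
wrist_force: [-0.3, 0.2, -0.5]
finger_gap: 0.0287
grip_force: 29.8
```

Request:
carry_out:
  series:
    - {"travel": [-0.871, 0.812, 0], "delta_rot": [0, 0, 0], "fingers": 1}
    - {"travel": [0, 0, 0], "delta_rot": [0, 0, 0], "fingers": 1}
    - {"travel": [0, 0, 0], "delta_rot": [0, 0, 0], "fingers": 1}
    - {"travel": [0, 0, -0.8], "delta_rot": [0, 0, 0], "fingers": 1}
    - {"travel": [0, 0, 0], "delta_rot": [0, 0, 0], "fingers": 1}

```text
clock: 23.02
tcp_pos: [0.4496, -0.2541, 0.0811]
orientation: [-0.001, 0.588, 0.809, 0.0]
wrist_force: [-1.5, -0.1, -0.4]
finger_gap: 0.0287
grip_force: 29.8
```

Run:
```python
from m import *;from workcell import env
b=env.read_camera("side");a=env.read_camera("top")
print(env.get_state()["tcp_pos"])
B=cv2.resize(b["color"][160:280,340:460],(500,500));cv2.imwrite("pics/s6.png",B[:,:,::-1])
```

```text
[ 0.45027063 -0.25459562  0.08246144]
```

View pics/s6.png

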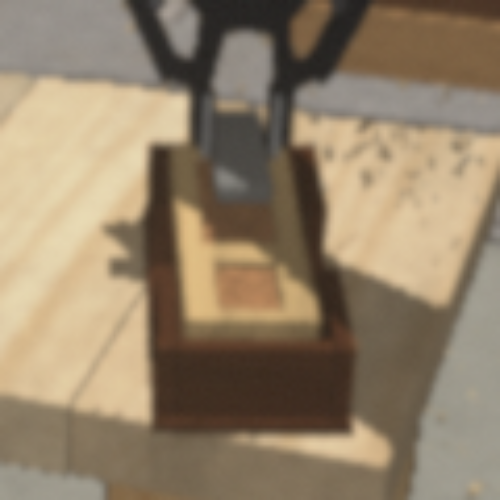

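The slip is lined up over the long pocket (crop (238,160)). Lowering it in steps.

Request:
carry_out:
  series:
    - {"travel": [0, 0, -0.5], "delta_rot": [0, 0, 0], "fingers": 1}
    - {"travel": [0, 0, -0.25], "delta_rot": [0, 0, 0], "fingers": 1}
    - {"travel": [0, 0, 0], "delta_rot": [0, 0, 0], "fingers": 1}

```text
clock: 23.5
tcp_pos: [0.4494, -0.2538, 0.0631]
orientation: [-0.001, 0.588, 0.809, 0.0]
wrist_force: [0.4, 0.6, -1.1]
finger_gap: 0.0288
grip_force: 29.9
```

Request:
carry_out:
  series:
    - {"travel": [0, 0, -0.12], "delta_rot": [0, 0, 0], "fingers": 1}
    - {"travel": [0, 0, 0], "delta_rot": [0, 0, 0], "fingers": 1}

```text
clock: 23.75
tcp_pos: [0.4499, -0.2541, 0.0608]
orientation: [0.0, 0.588, 0.809, 0.0]
wrist_force: [-0.2, -0.0, -0.7]
finger_gap: 0.0288
grip_force: 29.9
```

Request:
carry_out:
  series:
    - {"travel": [0, 0, -0.06], "delta_rot": [0, 0, 0], "fingers": 1}
    - {"travel": [0, 0, 0], "delta_rot": [0, 0, 0], "fingers": 1}

```text
clock: 24.0
tcp_pos: [0.45, -0.2542, 0.0593]
orientation: [0.0, 0.588, 0.809, 0.0]
wrist_force: [-0.3, -0.4, -1.0]
finger_gap: 0.0287
grip_force: 29.9
```

Request:
carry_out:
  series:
    - {"travel": [0, 0, -0.06], "delta_rot": [0, 0, 0], "fingers": 1}
    - {"travel": [0, 0, 0], "delta_rot": [0, 0, 0], "fingers": 1}

```text
clock: 24.25
tcp_pos: [0.4499, -0.2541, 0.0577]
orientation: [-0.0, 0.588, 0.809, 0.0]
wrist_force: [-0.3, -0.5, -0.4]
finger_gap: 0.029
grip_force: 29.9
```

Request:
carry_out:
  series:
    - {"travel": [0, 0, -0.04], "delta_rot": [0, 0, 0], "fingers": 1}
    - {"travel": [0, 0, 0], "delta_rot": [0, 0, 0], "fingers": 1}

```text
clock: 24.5
tcp_pos: [0.45, -0.2542, 0.0571]
orientation: [0.0, 0.588, 0.809, 0.0]
wrist_force: [-1.0, 0.8, 3.0]
finger_gap: 0.0289
grip_force: 30.2
```

Request:
carry_out:
  series:
    - {"travel": [0, 0, 0], "delta_rot": [0, 0, 0], "fingers": -0.1}
    - {"travel": [0, 0, 0], "delta_rot": [0, 0, 0], "fingers": -0.1}
    - {"travel": [0, 0, 0.8], "delta_rot": [0, 0, 0], "fingers": -0.1}
    - {"travel": [0, 0, 1], "delta_rot": [0, 0, 0], "fingers": -0.1}
    - {"travel": [0, 0, 1], "delta_rot": [0, 0, 0], "fingers": -0.1}

```text
clock: 25.12
tcp_pos: [0.4498, -0.2541, 0.1273]
orientation: [-0.0, 0.588, 0.809, 0.0]
wrist_force: [0.6, -0.1, -0.4]
finger_gap: 0.047
grip_force: 0.0
```

Request:
carry_out:
  series:
    - {"travel": [0.3085, 0.96, 0], "delta_rot": [0, 0, -0.392], "fingers": -0.1}
    - {"travel": [0.3085, 0.96, 0], "delta_rot": [0, 0, -0.392], "fingers": -0.1}
    - {"travel": [0.3085, 0.96, 0], "delta_rot": [0, 0, -0.392], "fingers": -0.1}
    - {"travel": [0.3085, 0.96, 0], "delta_rot": [0, 0, -0.392], "fingers": -0.1}

```text
clock: 25.62
tcp_pos: [0.481, -0.1575, 0.1268]
orientation: [0.0, 0.65, 0.76, 0.0]
wrist_force: [0.1, -0.2, 0.2]
finger_gap: 0.0468
grip_force: 0.0
```

Request:
carry_out:
  series:
    - {"travel": [0.3085, 0.96, 0], "delta_rot": [0, 0, -0.392], "fingers": -0.1}
    - {"travel": [0.3085, 0.96, 0], "delta_rot": [0, 0, -0.392], "fingers": -0.1}
    - {"travel": [0.3085, 0.96, 0], "delta_rot": [0, 0, -0.392], "fingers": -0.1}
    - {"travel": [0.3085, 0.96, 0], "delta_rot": [0, 0, -0.392], "fingers": -0.1}
    - {"travel": [0.3085, 0.96, 0], "delta_rot": [0, 0, -0.392], "fingers": -0.1}

```text
clock: 26.25
tcp_pos: [0.5196, -0.0374, 0.1268]
orientation: [0.0, 0.721, 0.693, 0.0]
wrist_force: [1.0, -1.0, 0.0]
finger_gap: 0.0467
grip_force: 0.0
```

Request:
carry_out:
  series:
    - {"travel": [0.3085, 0.96, 0], "delta_rot": [0, 0, -0.392], "fingers": -0.1}
    - {"travel": [0.3085, 0.96, 0], "delta_rot": [0, 0, -0.392], "fingers": -0.1}
    - {"travel": [0.3085, 0.96, 0], "delta_rot": [0, 0, -0.392], "fingers": -0.1}
    - {"travel": [0.3085, 0.96, 0], "delta_rot": [0, 0, -0.392], "fingers": -0.1}
    - {"travel": [0.3085, 0.96, 0], "delta_rot": [0, 0, -0.392], "fingers": -0.1}

```text
clock: 26.88
tcp_pos: [0.5581, 0.0826, 0.1267]
orientation: [0.0, 0.785, 0.619, -0.0]
wrist_force: [-0.1, 0.2, 0.1]
finger_gap: 0.047
grip_force: 0.0
```

Request:
carry_out:
  series:
    - {"travel": [0.3085, 0.96, 0], "delta_rot": [0, 0, -0.392], "fingers": -0.1}
    - {"travel": [0.3085, 0.96, 0], "delta_rot": [0, 0, -0.392], "fingers": -0.1}
    - {"travel": [0.3085, 0.96, 0], "delta_rot": [0, 0, -0.392], "fingers": -0.1}
    - {"travel": [0.3085, 0.96, 0], "delta_rot": [0, 0, -0.392], "fingers": -0.1}
    - {"travel": [0.3085, 0.96, 0], "delta_rot": [0, 0, -0.392], "fingers": -0.1}

```text
clock: 27.5
tcp_pos: [0.5967, 0.2026, 0.1266]
orientation: [0.0, 0.842, 0.539, -0.0]
wrist_force: [0.2, 0.4, -0.9]
finger_gap: 0.0473
grip_force: 0.0
```

Request:
carry_out:
  series:
    - {"travel": [0.3085, 0.96, 0], "delta_rot": [0, 0, -0.392], "fingers": -0.1}
    - {"travel": [0.3085, 0.96, 0], "delta_rot": [0, 0, -0.392], "fingers": -0.1}
    - {"travel": [0.3085, 0.96, 0], "delta_rot": [0, 0, -0.392], "fingers": -0.1}
    - {"travel": [0.3085, 0.96, 0], "delta_rot": [0, 0, -0.392], "fingers": -0.1}
    - {"travel": [0.3085, 0.96, 0], "delta_rot": [0, 0, -0.392], "fingers": -0.1}

```text
clock: 28.12
tcp_pos: [0.6352, 0.3226, 0.1264]
orientation: [0.0, 0.891, 0.454, -0.0]
wrist_force: [-0.2, -0.3, -0.1]
finger_gap: 0.0469
grip_force: 0.0
```

Request:
carry_out:
  series:
    - {"travel": [0, 0, 0], "delta_rot": [0, 0, 0], "fingers": -0.1}
    - {"travel": [0, 0, 0], "delta_rot": [0, 0, 0], "fingers": -0.1}

```text
clock: 28.38
tcp_pos: [0.6347, 0.3213, 0.1264]
orientation: [0.0, 0.891, 0.455, -0.001]
wrist_force: [-1.0, -0.1, -0.2]
finger_gap: 0.047
grip_force: 0.0
```

Run:
```python
from m import *;from workcell import env
a,b=env.read_camera("top"),env.read_camera("side")
im=a["color"];hsv=cv2.cvtColor(im,cv2.COLOR_RGB2HSV).astype(int);h,s,v=[hsv[...,i] for i in range(3)]
# whole tray region: bright/pale or cork ; slip grey ; in box
x=slice(360,495);roi=np.zeros(v.shape,bool);roi[235:330,360:495]=1
sl=(s<60)&(v<175)&roi;print("slip",fit(a,sl,.0575,tuple(map(float,proj(a,[.45,-.254,.063])[0])))[:4])
wood=(v>170)&(s>80)&(s<140)&roi&(cv2.morphologyEx((v<115).astype(np.uint8),cv2.MORPH_CLOSE,np.ones((61,61)))>0)
A=cv2.resize(im[225:345,350:510],None,fx=3,fy=3);B=cv2.resize(b["color"][180:300,330:450],(360,360))
cv2.imwrite("pics/c7.png",np.hstack([A,B])[:,:,::-1]);cv2.imwrite("pics/top7.png",im[...,::-1])
```

```text
slip ([450.0, -253.9], np.float32(27.7), np.float32(98.8), np.float32(108.1))
```

View pics/c7.png

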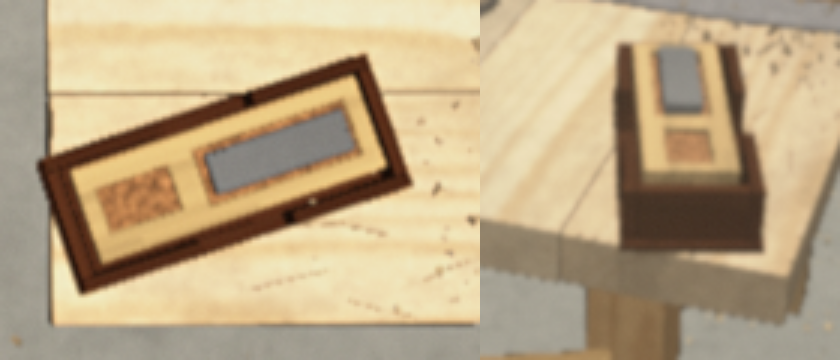

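The slip is fully inside the long pocket with margin on all sides (left panel (280,150)). Now the eraser.

Request:
carry_out:
  series:
    - {"travel": [0.02, 0.03, -1], "delta_rot": [0, 0, 0], "fingers": -0.1}
    - {"travel": [0, 0, -1], "delta_rot": [0, 0, 0], "fingers": -0.1}
    - {"travel": [0, 0, -1], "delta_rot": [0, 0, 0], "fingers": -0.1}
    - {"travel": [0, 0, -1], "delta_rot": [0, 0, 0], "fingers": -0.1}
    - {"travel": [0, 0, -0.4], "delta_rot": [0, 0, 0], "fingers": -0.1}

```text
clock: 29.1
tcp_pos: [0.6344, 0.3212, 0.0153]
orientation: [-0.0, 0.891, 0.454, -0.001]
wrist_force: [-0.8, -0.2, 0.9]
finger_gap: 0.0468
grip_force: 0.0
```

Request:
carry_out:
  series:
    - {"travel": [0, 0, -0.18], "delta_rot": [0, 0, 0], "fingers": -0.1}
    - {"travel": [0, 0, 0], "delta_rot": [0, 0, 0], "fingers": -0.1}
    - {"travel": [0, 0, 0], "delta_rot": [0, 0, 0], "fingers": -0.1}

```text
clock: 29.48
tcp_pos: [0.6363, 0.3228, 0.0135]
orientation: [0.0, 0.891, 0.455, 0.001]
wrist_force: [0.5, 0.7, -0.1]
finger_gap: 0.0468
grip_force: 0.0
```

Request:
carry_out:
  series:
    - {"travel": [0, 0, 0], "delta_rot": [0, 0, 0], "fingers": 1}
    - {"travel": [0, 0, 0], "delta_rot": [0, 0, 0], "fingers": 1}
    - {"travel": [0, 0, 0], "delta_rot": [0, 0, 0], "fingers": 1}
    - {"travel": [0, 0, 0], "delta_rot": [0, 0, 0], "fingers": 1}
  squeeze: 25

```text
clock: 29.98
tcp_pos: [0.636, 0.3228, 0.0132]
orientation: [0.0, 0.891, 0.455, 0.001]
wrist_force: [-0.5, 0.6, 5.0]
finger_gap: 0.0213
grip_force: 25.1
```

Request:
carry_out:
  series:
    - {"travel": [0, 0, 0.4], "delta_rot": [0, 0, 0], "fingers": 1}
    - {"travel": [0, 0, 1], "delta_rot": [0, 0, 0], "fingers": 1}
    - {"travel": [0, 0, 1], "delta_rot": [0, 0, 0], "fingers": 1}
    - {"travel": [0, 0, 1], "delta_rot": [0, 0, 0], "fingers": 1}
    - {"travel": [0, 0, 0.6], "delta_rot": [0, 0, 0], "fingers": 1}

```text
clock: 30.6
tcp_pos: [0.6359, 0.3227, 0.1139]
orientation: [0.0, 0.891, 0.455, 0.001]
wrist_force: [-0.2, 0.5, -0.6]
finger_gap: 0.021
grip_force: 24.5
```

Request:
carry_out:
  series:
    - {"travel": [-0.434, -0.963, 0], "delta_rot": [0, 0, 0.4705], "fingers": 1}
    - {"travel": [-0.434, -0.963, 0], "delta_rot": [0, 0, 0.4705], "fingers": 1}
    - {"travel": [-0.434, -0.963, 0], "delta_rot": [0, 0, 0.4705], "fingers": 1}
    - {"travel": [-0.434, -0.963, 0], "delta_rot": [0, 0, 0.4705], "fingers": 1}
    - {"travel": [-0.434, -0.963, 0], "delta_rot": [0, 0, 0.4705], "fingers": 1}

```text
clock: 31.22
tcp_pos: [0.5805, 0.2013, 0.1119]
orientation: [-0.0, 0.831, 0.557, -0.0]
wrist_force: [0.0, 0.3, -0.3]
finger_gap: 0.021
grip_force: 24.5
```

Request:
carry_out:
  series:
    - {"travel": [-0.434, -0.963, 0], "delta_rot": [0, 0, 0.4705], "fingers": 1}
    - {"travel": [-0.434, -0.963, 0], "delta_rot": [0, 0, 0.4705], "fingers": 1}
    - {"travel": [-0.434, -0.963, 0], "delta_rot": [0, 0, 0.4705], "fingers": 1}
    - {"travel": [-0.434, -0.963, 0], "delta_rot": [0, 0, 0.4705], "fingers": 1}
    - {"travel": [-0.434, -0.963, 0], "delta_rot": [0, 0, 0.4705], "fingers": 1}

```text
clock: 31.85
tcp_pos: [0.5263, 0.081, 0.1121]
orientation: [-0.0, 0.76, 0.65, -0.0]
wrist_force: [0.3, -0.0, -0.2]
finger_gap: 0.0212
grip_force: 24.5
```

Request:
carry_out:
  series:
    - {"travel": [-0.434, -0.963, 0], "delta_rot": [0, 0, 0.4705], "fingers": 1}
    - {"travel": [-0.434, -0.963, 0], "delta_rot": [0, 0, 0.4705], "fingers": 1}
    - {"travel": [-0.434, -0.963, 0], "delta_rot": [0, 0, 0.4705], "fingers": 1}
    - {"travel": [-0.434, -0.963, 0], "delta_rot": [0, 0, 0.4705], "fingers": 1}
    - {"travel": [-0.434, -0.963, 0], "delta_rot": [0, 0, 0.4705], "fingers": 1}

```text
clock: 32.48
tcp_pos: [0.4721, -0.0392, 0.1122]
orientation: [-0.0, 0.678, 0.735, -0.0]
wrist_force: [0.3, -0.6, 0.3]
finger_gap: 0.021
grip_force: 24.5
```

Request:
carry_out:
  series:
    - {"travel": [-0.434, -0.963, 0], "delta_rot": [0, 0, 0.4705], "fingers": 1}
    - {"travel": [-0.434, -0.963, 0], "delta_rot": [0, 0, 0.4705], "fingers": 1}
    - {"travel": [-0.434, -0.963, 0], "delta_rot": [0, 0, 0.4705], "fingers": 1}
    - {"travel": [-0.434, -0.963, 0], "delta_rot": [0, 0, 0.4705], "fingers": 1}
    - {"travel": [-0.434, -0.963, 0], "delta_rot": [0, 0, 0.4705], "fingers": 1}

```text
clock: 33.1
tcp_pos: [0.4178, -0.1595, 0.1122]
orientation: [-0.0, 0.587, 0.809, -0.0]
wrist_force: [0.6, -0.8, -0.0]
finger_gap: 0.0205
grip_force: 24.5
```

Request:
carry_out:
  series:
    - {"travel": [0, 0, -0.4], "delta_rot": [0, 0, 0], "fingers": 1}
    - {"travel": [0, 0, -0.6], "delta_rot": [0, 0, 0], "fingers": 1}
    - {"travel": [0, 0, 0], "delta_rot": [0, 0, 0], "fingers": 1}
    - {"travel": [0, 0, 0], "delta_rot": [0, 0, 0], "fingers": 1}

```text
clock: 33.6
tcp_pos: [0.4186, -0.1583, 0.0873]
orientation: [-0.0, 0.588, 0.809, 0.0]
wrist_force: [-0.3, -0.1, 0.1]
finger_gap: 0.0209
grip_force: 24.5
```

Run:
```python
from m import *;from workcell import env
b=env.read_camera("side")
print(env.get_state()["tcp_pos"])
B=cv2.resize(b["color"][160:280,340:460],(500,500));cv2.imwrite("pics/s8.png",B[:,:,::-1])
```

```text
[ 0.41883667 -0.15849912  0.08753329]
```

View pics/s8.png

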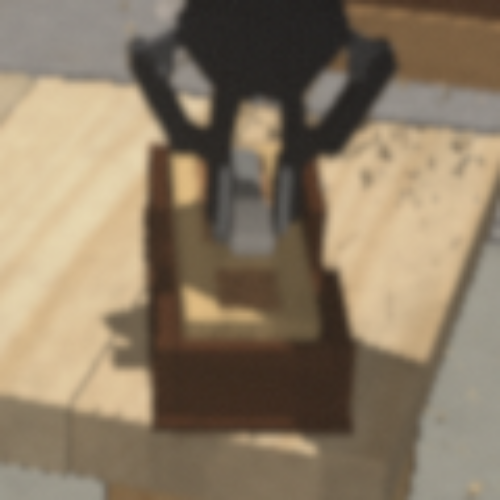

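The eraser is held square above the short pocket (crop (250,235); pocket at (250,287)). Lowering.

Request:
carry_out:
  series:
    - {"travel": [0.01, -0.02, -0.6], "delta_rot": [0, 0, 0], "fingers": 1}
    - {"travel": [0, 0, -0.3], "delta_rot": [0, 0, 0], "fingers": 1}
    - {"travel": [0, 0, -0.1], "delta_rot": [0, 0, 0], "fingers": 1}
    - {"travel": [0, 0, 0], "delta_rot": [0, 0, 0], "fingers": 1}

```text
clock: 34.15
tcp_pos: [0.4188, -0.1593, 0.0624]
orientation: [-0.0, 0.588, 0.809, 0.0]
wrist_force: [-0.5, 0.8, -0.6]
finger_gap: 0.0208
grip_force: 24.5
```

Request:
carry_out:
  series:
    - {"travel": [0, 0, -0.06], "delta_rot": [0, 0, 0], "fingers": 1}
    - {"travel": [0, 0, 0], "delta_rot": [0, 0, 0], "fingers": 1}

```text
clock: 34.4
tcp_pos: [0.4188, -0.1593, 0.061]
orientation: [0.0, 0.588, 0.809, 0.0]
wrist_force: [-0.0, 0.5, -0.1]
finger_gap: 0.0214
grip_force: 24.6
```

Request:
carry_out:
  series:
    - {"travel": [0, 0, -0.06], "delta_rot": [0, 0, 0], "fingers": 1}
    - {"travel": [0, 0, 0], "delta_rot": [0, 0, 0], "fingers": 1}

```text
clock: 34.65
tcp_pos: [0.4187, -0.1593, 0.0592]
orientation: [-0.0, 0.588, 0.809, 0.0]
wrist_force: [-0.9, 2.2, -0.1]
finger_gap: 0.0206
grip_force: 24.6
```

Request:
carry_out:
  series:
    - {"travel": [0, 0, -0.04], "delta_rot": [0, 0, 0], "fingers": 1}
    - {"travel": [0, 0, 0], "delta_rot": [0, 0, 0], "fingers": -0.2}
    - {"travel": [0, 0, 0], "delta_rot": [0, 0, 0], "fingers": -0.2}
    - {"travel": [0, 0, 0.6], "delta_rot": [0, 0, 0], "fingers": -0.2}
    - {"travel": [0, 0, 1], "delta_rot": [0, 0, 0], "fingers": -0.2}

```text
clock: 35.28
tcp_pos: [0.4182, -0.1593, 0.0981]
orientation: [-0.001, 0.588, 0.809, -0.0]
wrist_force: [1.3, 0.5, 0.6]
finger_gap: 0.0512
grip_force: 0.0
```

Request:
carry_out:
  series:
    - {"travel": [0, 1, 1], "delta_rot": [0, 0, 0], "fingers": -0.2}
    - {"travel": [0, 1, 0], "delta_rot": [0, 0, 0], "fingers": -0.2}
    - {"travel": [0, 1, 0], "delta_rot": [0, 0, 0], "fingers": -0.2}
    - {"travel": [0, 1, 0], "delta_rot": [0, 0, 0], "fingers": -0.2}
    - {"travel": [0, 1, 0], "delta_rot": [0, 0, 0], "fingers": -0.2}

```text
clock: 35.9
tcp_pos: [0.419, -0.0339, 0.1235]
orientation: [0.0, 0.588, 0.809, 0.0]
wrist_force: [0.4, 0.1, 0.0]
finger_gap: 0.051
grip_force: 0.0
```

Request:
carry_out:
  series:
    - {"travel": [0, 1, 0], "delta_rot": [0, 0, 0], "fingers": -0.2}
    - {"travel": [0, 1, 0], "delta_rot": [0, 0, 0], "fingers": -0.2}

```text
clock: 36.15
tcp_pos: [0.4191, 0.0162, 0.1235]
orientation: [0.0, 0.588, 0.809, 0.0]
wrist_force: [-0.9, 0.1, -0.3]
finger_gap: 0.0517
grip_force: 0.0
```

Run:
```python
from m import *;from workcell import env
print(env.get_state()["tcp_pos"])
a=env.read_camera("top");b=env.read_camera("side")
cv2.imwrite("pics/top9.png",a["color"][...,::-1])
def H(im):
    q=cv2.cvtColor(im,cv2.COLOR_RGB2HSV).astype(int);return [q[...,i] for i in range(3)]
im=cv2.imread("pics/top0.png")[...,::-1].copy();h,s,v=H(im)
solid=((v<115)&(s>90)|((v>100)&(s>150)&(h<16)))
for z in(.0125,.025):print("lid silh",z,fit(a,((v<110)&(s>90)),z,(190,310))[:4])
for z in(.036,.047):print("rail",z,fit(a,(v>115)&(s>150)&(h<16),z,(215,296))[:4])
hs,ss,vs=H(b["color"]);
for z in(.036,.047):print("rail side",z,fit(b,(vs>105)&(ss>150)&(hs<16),z,(343,345))[:4])
print("lid side",fit(b,cv2.morphologyEx(((vs<110)&(ss>90)).astype(np.uint8),cv2.MORPH_OPEN,np.ones((5,5))),.0125,(330,380))[:4])
# box rim from the view with pale tray inside: contrast to bench
im7=cv2.imread("pics/top7.png")[...,::-1].copy();h,s,v=H(im7)
m=((v<125)&(s>110)).astype(np.uint8);m=cv2.morphologyEx(m,cv2.MORPH_OPEN,np.ones((4,4)))
r=fit(a,m,.025,(366,285));print("box",r[:4],fit(a,m,.05,(366,285))[:4])
# eraser
h,s,v=H(a["color"]);e=(s<50)&(v>150);
try:print("eraser",fit(a,e,.0575,tuple(map(float,proj(a,[.4189,-.1589,.063])[0])))[:4])
except Exception as x:print(x)
o=im7.copy();cv2.drawContours(o,[r[4]],-1,(0,255,0),1)
A=cv2.resize(a["color"][225:345,350:510],None,fx=2.5,fy=2.5);O=cv2.resize(o[225:345,350:510],None,fx=2.5,fy=2.5)
cv2.imwrite("pics/c9.png",np.hstack([A,O])[:,:,::-1])
```

```text
[0.41905144 0.01617924 0.12351649]
lid silh 0.0125 ([413.0, 213.9], np.float32(100.7), np.float32(243.2), np.float32(111.5))
lid silh 0.025 ([412.7, 211.6], np.float32(99.7), np.float32(240.9), np.float32(111.5))
rail 0.036 ([411.9, 216.0], np.float32(12.8), np.float32(98.3), np.float32(111.6))
rail 0.047 ([411.6, 214.0], np.float32(12.7), np.float32(97.5), np.float32(111.6))
rail side 0.036 ([413.5, 205.4], np.float32(14.3), np.float32(98.1), np.float32(111.5))
rail side 0.047 ([409.3, 217.0], np.float32(14.0), np.float32(96.1), np.float32(111.5))
lid side ([410.1, 213.7], np.float32(96.9), np.float32(262.5), np.float32(111.4))
box ([435.4, -222.0], np.float32(98.2), np.float32(244.8), np.float32(108.0)) ([434.4, -218.1], np.float32(96.4), np.float32(240.1), np.float32(108.0))
eraser ([420.1, -162.8], np.float32(21.2), np.float32(41.3), np.float32(109.6))
```

View pics/c9.png

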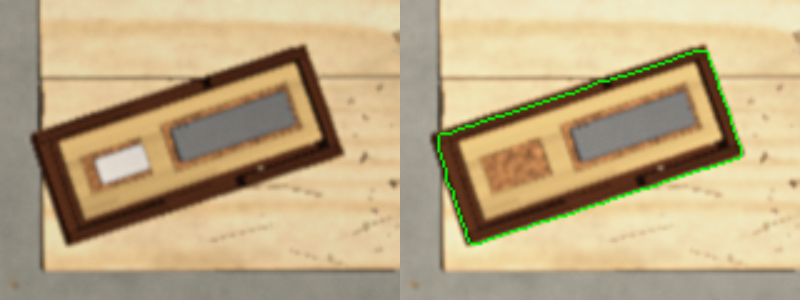

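The eraser (left panel (122,163)) lies in the short pocket but about 4 mm toward the tray's centre. I'll check its margin and height numerically, and get sub-pixel edges of box and lid.

```bash
cat >> m.py <<'E'
from scipy.ndimage import map_coordinates
def edge(d,gray,c,ux,n,half,L,z,span=.014):
    """signed distance along n from c of the strongest gray step near 'half', median over positions along the side (plane z)"""
    t=np.arange(half-span,half+span,.0004);out=[]
    for q in np.linspace(-L,L,41):
        P=np.c_[c[0]+q*ux[0]+t*n[0],c[1]+q*ux[1]+t*n[1],np.full(len(t),z)];p=proj(d,P)
        g=np.convolve(map_coordinates(gray,[p[:,1],p[:,0]],order=1),np.ones(5)/5,"valid");k=np.argmax(g[4:]-g[:-4]);out.append(t[k+4])
    return np.median(out),np.std(out)
def rect(d,gray,c,yaw,w,l,zx):
    a=np.radians(yaw);u=np.array([np.cos(a),np.sin(a)]);n=np.array([u[1],-u[0]])
    r={}
    for k,(al,no,h,L) in {"+l":(n,u,l/2,w*.35),"-l":(n,-u,l/2,w*.35),"+w":(u,n,w/2,l*.45),"-w":(u,-n,w/2,l*.45)}.items(): r[k]=edge(d,gray,c,al,no,h,L,zx[k])
    cc=np.array(c)+u*(r["+l"][0]-r["-l"][0])/2+n*(r["+w"][0]-r["-w"][0])/2
    return cc*1000,(r["+w"][0]+r["-w"][0])*1000,(r["+l"][0]+r["-l"][0])*1000,{k:np.round(np.array(x)*1000,1) for k,x in r.items()}
E
python3 - <<'E'
from m import *;from workcell import env
a=env.read_camera("top")
g=cv2.cvtColor(a["color"],cv2.COLOR_RGB2GRAY).astype(float)
g0=cv2.cvtColor(cv2.imread("pics/top0.png"),cv2.COLOR_BGR2GRAY).astype(float)
print("box",rect(a,g,[.4378,-.2198],108,.101,.241,{"+l":0,"-l":.05,"+w":.05,"-w":0}))
print("lid",rect(a,g0,[.4125,.2138],111.5,.097,.237,{"+l":.025,"-l":0,"+w":.025,"-w":0}))
# tray's short pocket and the eraser: profile along the tray axis, S and V
hsv=cv2.cvtColor(a["color"],cv2.COLOR_RGB2HSV).astype(float);u=np.array([np.cos(np.radians(108)),np.sin(np.radians(108))]);n=np.array([u[1],-u[0]])
q=np.arange(20,106,2)
for off in(0,-14,14):
    p=proj(a,np.c_[.4388+q*u[0]/1000+off*n[0]/1000,-.2202+q*u[1]/1000+off*n[1]/1000,np.full(len(q),.056)])
    print(off,[(int(k),int(x)) for k,x in zip(q,map_coordinates(hsv[...,1],[p[:,1],p[:,0]],order=1))])
# eraser height from two views
b=env.read_camera("side");c=[]
for d,roi in((a,(.4189,-.1589,.063)),(b,(.4189,-.1589,.063))):
    h=cv2.cvtColor(d["color"],cv2.COLOR_RGB2HSV).astype(int);m=((h[...,1]<60)&(h[...,2]>120)).astype(np.uint8)
    p=proj(d,roi)[0];w=m.copy();w[:]=0;x,y=map(int,p);w[y-18:y+18,x-18:x+18]=m[y-18:y+18,x-18:x+18]
    r=fit(d,w,.0575,(float(p[0]),float(p[1])));M=cv2.moments(r[4]);c.append([M["m10"]/M["m00"],M["m01"]/M["m00"]]);print(r[:4],np.round(c[-1],1),p.round(1))
for z in(.054,.058,.063):print(z,(cast(a,c[0],z)*1000).round(1),(cast(b,c[1],z)*1000).round(1))
E
```

```text
box (array([ 435.53186768, -218.64432886]), np.float64(98.99999999999986), np.float64(237.39999999999984), {'+l': array([120.5,   0.9]), '-l': array([116.9,   0.3]), '+w': array([47.7,  0.6]), '-w': array([51.3,  0.4])})
lid (array([411.97556668, 212.94854848]), np.float64(96.99999999999983), np.float64(238.1999999999998), {'+l': array([118.5,   0.4]), '-l': array([119.7,   0.6]), '+w': array([47.7,  0.4]), '-w': array([49.3,  0.4])})
0 [(20, 141), (22, 126), (24, 121), (26, 121), (28, 120), (30, 121), (32, 121), (34, 122), (36, 119), (38, 92), (40, 41), (42, 20), (44, 21), (46, 22), (48, 22), (50, 22), (52, 23), (54, 22), (56, 22), (58, 22), (60, 22), (62, 21), (64, 21), (66, 22), (68, 21), (70, 21), (72, 21), (74, 21), (76, 20), (78, 19), (80, 30), (82, 95), (84, 145), (86, 154), (88, 153), (90, 145), (92, 133), (94, 122), (96, 120), (98, 122), (100, 121), (102, 123), (104, 133)]
-14 [(20, 139), (22, 126), (24, 120), (26, 120), (28, 120), (30, 121), (32, 122), (34, 120), (36, 122), (38, 125), (40, 137), (42, 143), (44, 145), (46, 143), (48, 146), (50, 150), (52, 142), (54, 142), (5
[... 425 characters left out ...]
6, 142), (48, 145), (50, 150), (52, 142), (54, 141), (56, 148), (58, 142), (60, 143), (62, 149), (64, 148), (66, 143), (68, 146), (70, 151), (72, 143), (74, 144), (76, 151), (78, 145), (80, 147), (82, 153), (84, 148), (86, 146), (88, 144), (90, 140), (92, 131), (94, 124), (96, 124), (98, 124), (100, 123), (102, 123), (104, 132)]
([419.9, -162.8], np.float32(21.8), np.float32(41.5), np.float32(108.1)) [398.4 290.1] [396.8 290.6]
([413.4, -167.6], np.float32(10.6), np.float32(58.7), np.float32(103.9)) [401.7 226.3] [398.1 224.5]
0.054 [[ 420.2 -163.1   54. ]] [[ 413.4 -170.1   54. ]]
0.058 [[ 420.1 -162.7   58. ]] [[ 411.8 -162.9   58. ]]
0.063 [[ 420.  -162.1   63. ]] [[ 409.9 -153.9   63. ]]
```

Run:
```python
from m import *;from workcell import env
a=env.read_camera("top");b=env.read_camera("side")
u=np.array([np.cos(np.radians(108)),np.sin(np.radians(108))]);n=np.array([u[1],-u[0]]);c=np.array([.4378,-.2198])
def prof(d,al,no,q,offs,z):
    g=cv2.cvtColor(d["color"],cv2.COLOR_RGB2GRAY).astype(float);r=0
    for o in offs:
        P=c+q[:,None]/1000*no+o/1000*al;p=proj(d,np.c_[P,np.full(len(q),z)]);r=r+map_coordinates(g,[p[:,1],p[:,0]],order=1)
    return [(int(k),int(x)) for k,x in zip(q,r/len(offs))]
E=np.arange(94,136,1.5);F=np.arange(28,64,1.5)
offs=np.linspace(-25,25,11);of2=np.r_[np.linspace(-90,-55,6),np.linspace(55,90,6)]
print("top +l",prof(a,n,u,E,offs,.05));print("top -l",prof(a,n,-u,E,offs,.05))
print("top +w",prof(a,u,n,F,of2,.05));print("top -w",prof(a,u,-n,F,of2,.05))
print("side +l",prof(b,n,u,E,offs,.05));print("side -l",prof(b,n,-u,E,offs,.05))
print("side +w",prof(b,u,n,F,of2,.05));print("side -w",prof(b,u,-n,F,of2,.05))
```

```text
top +l [(94, 172), (95, 173), (97, 173), (98, 174), (100, 167), (101, 145), (103, 102), (104, 66), (106, 49), (107, 45), (109, 41), (110, 42), (112, 48), (113, 52), (115, 54), (116, 53), (118, 45), (119, 31), (121, 30), (122, 58), (124, 105), (125, 148), (127, 165), (128, 164), (130, 156), (131, 149), (133, 144), (134, 139)]
top -l [(94, 172), (95, 178), (97, 179), (98, 180), (100, 181), (101, 175), (103, 146), (104, 93), (106, 46), (107, 32), (109, 42), (110, 49), (112, 49), (113, 47), (115, 61), (116, 104), (118, 157), (119, 189), (121, 198), (122, 197), (124, 195), (125, 195), (127, 194), (128, 194), (130, 194), (131, 194), (133, 194), (134, 192)]
top +w [(28, 188), (29, 187), (31, 183), (32, 170), (34, 135), (35, 92), (37, 51), (38, 40), (40, 41), (41, 43), (43, 41), (44, 45), (46, 65), (47, 115), (49, 165), (50, 197), (52, 206), (53, 205), (55, 204), (56, 203), (58, 203), (59, 203), (61, 204), (62, 204)]
top -w [(28, 175), (29, 167), (31, 145), (32, 107), (34, 70), (35, 48), (37, 37), (38, 30), (40, 33), (41, 40), (43, 43), (44, 42), (46, 49), (47, 73), (49, 124), (50, 171), (52
[... 540 characters left out ...]
), (112, 81), (113, 80), (115, 79), (116, 78), (118, 76), (119, 75), (121, 74), (122, 73), (124, 71), (125, 70), (127, 69), (128, 68), (130, 66), (131, 65), (133, 63), (134, 62)]
side +w [(28, 121), (29, 113), (31, 99), (32, 80), (34, 65), (35, 57), (37, 55), (38, 55), (40, 55), (41, 55), (43, 54), (44, 53), (46, 56), (47, 64), (49, 82), (50, 100), (52, 117), (53, 124), (55, 127), (56, 128), (58, 129), (59, 128), (61, 127), (62, 125)]
side -w [(28, 121), (29, 112), (31, 106), (32, 100), (34, 93), (35, 81), (37, 66), (38, 52), (40, 46), (41, 46), (43, 49), (44, 51), (46, 55), (47, 64), (49, 83), (50, 114), (52, 145), (53, 170), (55, 183), (56, 190), (58, 192), (59, 194), (61, 195), (62, 196)]
```

Geometry makes sense now: the box has a plinth, and its rim is 97 x 237, like the lid. Box centre ≈ (436.5,-219), lid ≈ (412,213.3), and the eraser lies inside its pocket. Fetching the lid.

Request:
carry_out:
  series:
    - {"travel": [-0.0355, 0.9855, 0], "delta_rot": [0, 0, 0.61], "fingers": -0.2}
    - {"travel": [-0.0355, 0.9855, 0], "delta_rot": [0, 0, 0], "fingers": -0.2}
    - {"travel": [-0.0355, 0.9855, 0], "delta_rot": [0, 0, 0], "fingers": -0.2}
    - {"travel": [-0.0355, 0.9855, 0], "delta_rot": [0, 0, 0], "fingers": -0.2}
    - {"travel": [-0.0355, 0.9855, 0], "delta_rot": [0, 0, 0], "fingers": -0.2}

```text
clock: 37.08
tcp_pos: [0.4148, 0.1386, 0.1234]
orientation: [0.0, 0.564, 0.826, 0.0]
wrist_force: [0.6, -0.5, 0.3]
finger_gap: 0.0512
grip_force: 0.0
```

Request:
carry_out:
  series:
    - {"travel": [-0.0355, 0.9855, 0], "delta_rot": [0, 0, 0], "fingers": -0.2}
    - {"travel": [-0.0355, 0.9855, 0], "delta_rot": [0, 0, 0], "fingers": -0.2}
    - {"travel": [-0.0355, 0.9855, 0], "delta_rot": [0, 0, 0], "fingers": -0.2}
    - {"travel": [0, 0, -0.5], "delta_rot": [0, 0, 0], "fingers": -0.2}
    - {"travel": [0, 0, -1], "delta_rot": [0, 0, 0], "fingers": -0.2}

```text
clock: 37.7
tcp_pos: [0.4128, 0.212, 0.0856]
orientation: [0.001, 0.563, 0.826, 0.001]
wrist_force: [0.1, 0.1, -0.2]
finger_gap: 0.0514
grip_force: 0.0
```

Request:
carry_out:
  series:
    - {"travel": [0, 0, -1], "delta_rot": [0, 0, 0], "fingers": -0.2}
    - {"travel": [0, 0, -0.8], "delta_rot": [0, 0, 0], "fingers": -0.2}
    - {"travel": [0, 0, -0.4], "delta_rot": [0, 0, 0], "fingers": -0.2}
    - {"travel": [0, 0, 0], "delta_rot": [0, 0, 0], "fingers": -0.2}
    - {"travel": [0, 0, 0], "delta_rot": [0, 0, 0], "fingers": -0.2}

```text
clock: 38.33
tcp_pos: [0.4123, 0.2125, 0.0314]
orientation: [0.0, 0.563, 0.826, 0.0]
wrist_force: [0.3, -0.2, -0.5]
finger_gap: 0.0513
grip_force: 0.0
```

Request:
carry_out:
  series:
    - {"travel": [0, 0, -0.06], "delta_rot": [0, 0, 0], "fingers": 1}
    - {"travel": [0, 0, 0], "delta_rot": [0, 0, 0], "fingers": 1}
    - {"travel": [0, 0, 0], "delta_rot": [0, 0, 0], "fingers": 1}
    - {"travel": [0, 0, 0], "delta_rot": [0, 0, 0], "fingers": 1}
    - {"travel": [0, 0, 0], "delta_rot": [0, 0, 0], "fingers": 1}
  squeeze: 60

```text
clock: 38.95
tcp_pos: [0.4122, 0.2129, 0.03]
orientation: [0.0, 0.563, 0.827, 0.0]
wrist_force: [-1.8, -0.4, 6.3]
finger_gap: 0.0146
grip_force: 59.4
```

Request:
carry_out:
  series:
    - {"travel": [0, 0, 0.3], "delta_rot": [0, 0, 0], "fingers": 1}
    - {"travel": [0, 0, 0.8], "delta_rot": [0, 0, 0], "fingers": 1}
    - {"travel": [0, 0, 1], "delta_rot": [0, 0, 0], "fingers": 1}
    - {"travel": [0, 0, 1], "delta_rot": [0, 0, 0], "fingers": 1}
    - {"travel": [0, 0, 0.7], "delta_rot": [0, 0, 0], "fingers": 1}

```text
clock: 39.58
tcp_pos: [0.4115, 0.2127, 0.1252]
orientation: [0.0, 0.563, 0.827, -0.0]
wrist_force: [0.2, 0.1, -3.1]
finger_gap: 0.0142
grip_force: 58.9
```

Request:
carry_out:
  series:
    - {"travel": [0, 0, 0], "delta_rot": [0, 0, 0], "fingers": 1}
    - {"travel": [0, 0, 0], "delta_rot": [0, 0, 0], "fingers": 1}

```text
clock: 39.83
tcp_pos: [0.411, 0.2125, 0.1235]
orientation: [-0.0, 0.563, 0.827, -0.001]
wrist_force: [-0.3, -0.8, -3.6]
finger_gap: 0.0148
grip_force: 59.0
```

Request:
carry_out:
  series:
    - {"travel": [0.056, -0.959, 0], "delta_rot": [0, 0, -0.12], "fingers": 1}
    - {"travel": [0.056, -0.959, 0], "delta_rot": [0, 0, -0.12], "fingers": 1}
    - {"travel": [0.056, -0.959, 0], "delta_rot": [0, 0, -0.12], "fingers": 1}
    - {"travel": [0.056, -0.959, 0], "delta_rot": [0, 0, -0.12], "fingers": 1}
    - {"travel": [0.056, -0.959, 0], "delta_rot": [0, 0, -0.13], "fingers": 1}

```text
clock: 40.45
tcp_pos: [0.4177, 0.092, 0.1231]
orientation: [-0.001, 0.588, 0.809, -0.001]
wrist_force: [-0.2, 0.3, -3.2]
finger_gap: 0.0144
grip_force: 58.9
```

Request:
carry_out:
  series:
    - {"travel": [0.056, -0.959, 0], "delta_rot": [0, 0, 0], "fingers": 1}
    - {"travel": [0.056, -0.959, 0], "delta_rot": [0, 0, 0], "fingers": 1}
    - {"travel": [0.056, -0.959, 0], "delta_rot": [0, 0, 0], "fingers": 1}
    - {"travel": [0.056, -0.959, 0], "delta_rot": [0, 0, 0], "fingers": 1}
    - {"travel": [0.056, -0.959, 0], "delta_rot": [0, 0, 0], "fingers": 1}

```text
clock: 41.08
tcp_pos: [0.4247, -0.0276, 0.1231]
orientation: [-0.001, 0.588, 0.809, -0.0]
wrist_force: [0.0, 0.5, -2.5]
finger_gap: 0.0143
grip_force: 58.9
```

Request:
carry_out:
  series:
    - {"travel": [0.056, -0.959, 0], "delta_rot": [0, 0, 0], "fingers": 1}
    - {"travel": [0.056, -0.959, 0], "delta_rot": [0, 0, 0], "fingers": 1}
    - {"travel": [0.056, -0.959, 0], "delta_rot": [0, 0, 0], "fingers": 1}
    - {"travel": [0.056, -0.959, 0], "delta_rot": [0, 0, 0], "fingers": 1}
    - {"travel": [0.056, -0.959, 0], "delta_rot": [0, 0, 0], "fingers": 1}

```text
clock: 41.7
tcp_pos: [0.4318, -0.1473, 0.123]
orientation: [-0.001, 0.588, 0.809, -0.0]
wrist_force: [0.1, -0.3, -2.4]
finger_gap: 0.0148
grip_force: 58.9
```

Request:
carry_out:
  series:
    - {"travel": [0.056, -0.959, 0], "delta_rot": [0, 0, 0], "fingers": 1}
    - {"travel": [0.056, -0.959, 0], "delta_rot": [0, 0, 0], "fingers": 1}
    - {"travel": [0.056, -0.959, 0], "delta_rot": [0, 0, 0], "fingers": 1}
    - {"travel": [0, 0, 0], "delta_rot": [0, 0, 0], "fingers": 1}
    - {"travel": [0, 0, 0], "delta_rot": [0, 0, 0], "fingers": 1}

```text
clock: 42.32
tcp_pos: [0.436, -0.2179, 0.1233]
orientation: [-0.001, 0.588, 0.809, 0.0]
wrist_force: [-0.7, -0.7, -3.1]
finger_gap: 0.0145
grip_force: 58.9
```

Request:
carry_out:
  series:
    - {"travel": [0, 0, -0.4], "delta_rot": [0, 0, 0], "fingers": 1}
    - {"travel": [0, 0, 0], "delta_rot": [0, 0, 0], "fingers": 1}
    - {"travel": [0, 0, 0], "delta_rot": [0, 0, 0], "fingers": 1}

```text
clock: 42.7
tcp_pos: [0.4368, -0.2183, 0.1141]
orientation: [-0.0, 0.587, 0.809, 0.0]
wrist_force: [-0.2, 0.3, -3.1]
finger_gap: 0.0143
grip_force: 58.9
```

Request:
carry_out:
  series:
    - {"travel": [0, -0.02, -0.8], "delta_rot": [0, 0, 0], "fingers": 1}
    - {"travel": [0, 0, -0.35], "delta_rot": [0, 0, 0], "fingers": 1}
    - {"travel": [0, 0, 0], "delta_rot": [0, 0, 0], "fingers": 1}

```text
clock: 43.08
tcp_pos: [0.4364, -0.2189, 0.0851]
orientation: [-0.001, 0.588, 0.809, 0.0]
wrist_force: [-0.1, 0.6, -3.1]
finger_gap: 0.0147
grip_force: 58.9
```

Request:
carry_out:
  series:
    - {"travel": [0, 0, -0.1], "delta_rot": [0, 0, 0], "fingers": 1}
    - {"travel": [0, 0, 0], "delta_rot": [0, 0, 0], "fingers": 1}

```text
clock: 43.32
tcp_pos: [0.4371, -0.2195, 0.0834]
orientation: [0.0, 0.588, 0.809, 0.0]
wrist_force: [-0.6, 0.1, -3.2]
finger_gap: 0.0147
grip_force: 58.9
```

Request:
carry_out:
  series:
    - {"travel": [0, 0, -0.06], "delta_rot": [0, 0, 0], "fingers": 1}
    - {"travel": [0, 0, 0], "delta_rot": [0, 0, 0], "fingers": 1}

```text
clock: 43.58
tcp_pos: [0.4369, -0.2194, 0.0816]
orientation: [0.0, 0.588, 0.809, 0.0]
wrist_force: [0.3, 0.2, -2.6]
finger_gap: 0.0145
grip_force: 58.9
```

Request:
carry_out:
  series:
    - {"travel": [-0.01, 0.02, -0.06], "delta_rot": [0, 0, 0], "fingers": 1}
    - {"travel": [0, 0, 0], "delta_rot": [0, 0, 0], "fingers": 1}

```text
clock: 43.82
tcp_pos: [0.4366, -0.2188, 0.08]
orientation: [-0.0, 0.588, 0.809, 0.0]
wrist_force: [0.1, 0.5, -2.9]
finger_gap: 0.0146
grip_force: 58.9
```

Request:
carry_out:
  series:
    - {"travel": [0, 0, -0.04], "delta_rot": [0, 0, 0], "fingers": 1}
    - {"travel": [0, 0, 0], "delta_rot": [0, 0, 0], "fingers": 1}

```text
clock: 44.08
tcp_pos: [0.4366, -0.2188, 0.08]
orientation: [0.0, 0.588, 0.809, 0.0]
wrist_force: [-1.2, 1.6, 5.7]
finger_gap: 0.0141
grip_force: 60.1
```

Seated exactly at the expected height. Release, back off, and check.

Request:
carry_out:
  series:
    - {"travel": [0, 0, 0.02], "delta_rot": [0, 0, 0], "fingers": 1}
    - {"travel": [0, 0, 0], "delta_rot": [0, 0, 0], "fingers": -0.2}
    - {"travel": [0, 0, 0], "delta_rot": [0, 0, 0], "fingers": -0.2}
    - {"travel": [0, 0, 0], "delta_rot": [0, 0, 0], "fingers": -0.2}
    - {"travel": [0, 0, 0.6], "delta_rot": [0, 0, 0], "fingers": -0.2}

```text
clock: 44.7
tcp_pos: [0.4358, -0.2183, 0.0941]
orientation: [-0.001, 0.588, 0.809, 0.0]
wrist_force: [0.1, 0.7, -0.0]
finger_gap: 0.0515
grip_force: 0.0
```

Request:
carry_out:
  series:
    - {"travel": [0, 0, 1], "delta_rot": [0, 0, 0], "fingers": -0.2}
    - {"travel": [0, 0.5, 1], "delta_rot": [0, 0, 0], "fingers": -0.2}
    - {"travel": [0, 1, 0.5], "delta_rot": [0, 0, 0], "fingers": -0.2}
    - {"travel": [0, 1, 0], "delta_rot": [0, 0, 0], "fingers": -0.2}
    - {"travel": [0, 1, 0], "delta_rot": [0, 0, 0], "fingers": -0.2}

```text
clock: 45.32
tcp_pos: [0.4371, -0.1309, 0.1585]
orientation: [0.001, 0.588, 0.809, 0.0]
wrist_force: [-0.3, -1.1, -0.3]
finger_gap: 0.0513
grip_force: 0.0
```

Request:
carry_out:
  series:
    - {"travel": [0, 1, 0], "delta_rot": [0, 0, 0], "fingers": -0.2}
    - {"travel": [0, 1, 0], "delta_rot": [0, 0, 0], "fingers": -0.2}
    - {"travel": [0, 1, 0], "delta_rot": [0, 0, 0], "fingers": -0.2}
    - {"travel": [0, 1, 0], "delta_rot": [0, 0, 0], "fingers": -0.2}
    - {"travel": [0, 1, 0], "delta_rot": [0, 0, 0], "fingers": -0.2}

```text
clock: 45.95
tcp_pos: [0.4369, -0.0057, 0.1582]
orientation: [0.001, 0.588, 0.809, 0.0]
wrist_force: [-0.3, -0.3, 0.7]
finger_gap: 0.0508
grip_force: 0.0
```

Run:
```python
from m import *;from workcell import env
a=env.read_camera("top");b=env.read_camera("side")
u=np.array([np.cos(np.radians(108)),np.sin(np.radians(108))]);n=np.array([u[1],-u[0]]);c=np.array([.4378,-.2198])
g=cv2.cvtColor(a["color"],cv2.COLOR_RGB2GRAY).astype(float)
print("-l lid top",edge(a,g,c,n,-u,.1185,.035,.075),"+w",edge(a,g,c,u,n,.0485,.11,.075))
q=cv2.cvtColor(a["color"],cv2.COLOR_RGB2HSV).astype(int);s,v,h=q[...,1],q[...,2],q[...,0]
p=proj(a,[.4366,-.2188,.097])[0]
for z in(.086,.097):print("rail",z,fit(a,(v>115)&(s>150)&(h<16),z,tuple(map(float,p)))[:4])
A=cv2.resize(a["color"][225:345,350:510],(533,400));B=cv2.resize(b["color"][170:290,360:440],(267,400))
cv2.imwrite("pics/c10.png",np.hstack([A,B])[:,:,::-1])
```

```text
-l lid top (np.float64(0.11569999999999993), np.float64(0.0002060362154335878)) +w (np.float64(0.047299999999999925), np.float64(0.0005728748587669507))
rail 0.086 ([437.0, -219.5], np.float32(12.0), np.float32(97.2), np.float32(108.1))
rail 0.097 ([436.5, -217.8], np.float32(11.8), np.float32(96.3), np.float32(108.1))
```

View pics/c10.png

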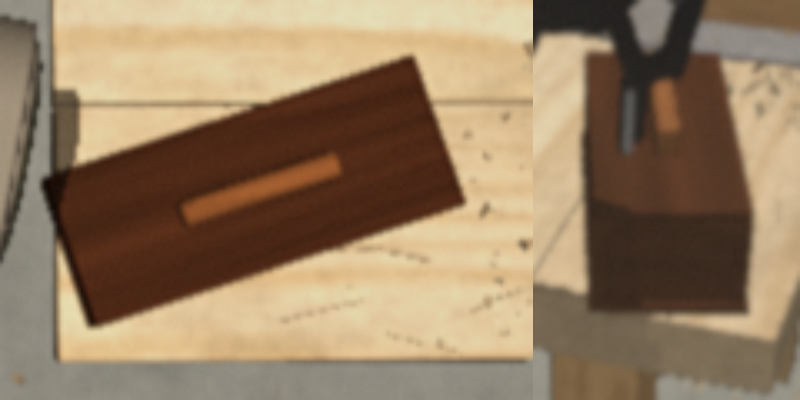

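The picture shows the lid square on the box: its top covers the whole box (left panel corners (45,180), (412,57), (463,203), (92,325)), and in the side view its faces run flush with the box. Edge fits put the lid within about 1 mm of the box rim.

```bash
python3 -c "
from workcell import env
print(env.hand_in())"
```

```text
the job is handed in; nothing more can be done
None
```

The kit is packed in the order asked: stone, tray (pockets up), slip and eraser in their pockets, and the lid on with edges within about 1 mm of the rim; handed in at about 46 s, no verdict was returned.

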